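# Gauge the mixed sleeves, sort them and shut the kit drawer

### The job

Narrow- and wide-bored sleeves have been mixed up: try each sleeve on the stepped gauge pin, sliding it down as far as it goes, taking them one at a time in the order of the row from your left to your right (as the record sheet lists them). Put those that stop on the shoulder into the open kit drawer and those that go right down to the foot into the grey tray; when all are sorted, push the drawer fully home past its catch. Leave the carton and the stopwatch where they are.

Things in the scene. Friction and masses are not known exactly. Their poses are not given: they have to be found in the camera images.
- sleeve_1a_centre (a point): white plastic sleeve, outside 32 mm diameter, 24 mm tall, wall 5.8 mm (wide bore) or 8.8 mm (narrow), 40 g; point at its centre, half-way up, z along its bore. It starts upright on the worktop as the first (leftmost) of the row. Only one of sleeve_1a and sleeve_1b is present; number = place in the row, the letter follows no rule
- sleeve_1b_centre (a point): white plastic sleeve, outside 32 mm diameter, 24 mm tall, wall 5.8 mm (wide bore) or 8.8 mm (narrow), 40 g; point at its centre, half-way up, z along its bore. It starts upright on the worktop as the first (leftmost) of the row. Only one of sleeve_1a and sleeve_1b is present; number = place in the row, the letter follows no rule
- sleeve_2a_centre (a point): white plastic sleeve, outside 32 mm diameter, 24 mm tall, wall 5.8 mm (wide bore) or 8.8 mm (narrow), 40 g; point at its centre, half-way up, z along its bore. It starts upright on the worktop as the second of the row. Only one of sleeve_2a and sleeve_2b is present; number = place in the row, the letter follows no rule
- sleeve_2b_centre (a point): white plastic sleeve, outside 32 mm diameter, 24 mm tall, wall 5.8 mm (wide bore) or 8.8 mm (narrow), 40 g; point at its centre, half-way up, z along its bore. It starts upright on the worktop as the second of the row. Only one of sleeve_2a and sleeve_2b is present; number = place in the row, the letter follows no rule
- sleeve_3a_centre (a point): white plastic sleeve, outside 32 mm diameter, 24 mm tall, wall 5.8 mm (wide bore) or 8.8 mm (narrow), 40 g; point at its centre, half-way up, z along its bore. It starts upright on the worktop as the third of the row. Only one of sleeve_3a and sleeve_3b is present; number = place in the row, the letter follows no rule
- sleeve_3b_centre (a point): white plastic sleeve, outside 32 mm diameter, 24 mm tall, wall 5.8 mm (wide bore) or 8.8 mm (narrow), 40 g; point at its centre, half-way up, z along its bore. It starts upright on the worktop as the third of the row. Only one of sleeve_3a and sleeve_3b is present; number = place in the row, the letter follows no rule
- sleeve_4a_centre (a point): white plastic sleeve, outside 32 mm diameter, 24 mm tall, wall 5.8 mm (wide bore) or 8.8 mm (narrow), 40 g; point at its centre, half-way up, z along its bore. It starts upright on the worktop as the fourth of the row. Only one of sleeve_4a and sleeve_4b is present (or neither); number = place in the row, the letter follows no rule
- sleeve_4b_centre (a point): white plastic sleeve, outside 32 mm diameter, 24 mm tall, wall 5.8 mm (wide bore) or 8.8 mm (narrow), 40 g; point at its centre, half-way up, z along its bore. It starts upright on the worktop as the fourth of the row. Only one of sleeve_4a and sleeve_4b is present (or neither); number = place in the row, the letter follows no rule
- gauge: fixed upright steel gauge, origin at the centre of its underside: round foot 72 mm diameter, 12 mm thick, and on it a stepped pin to 88 mm above the worktop. A narrow sleeve (bore 14.4 mm) comes to rest on the shoulder, its lower end 37 mm above the foot; a wide one (bore 20.4 mm) passes it and stands on the foot
- gauge_foot (a point): centre of the gauge foot's upper face, on the pin's axis. Above this point: thick part 17.4 mm diameter for 38 mm, then the shoulder coning in over 4 mm to the slim part 11.4 mm diameter, which runs to 70 mm and tapers to 4.4 mm diameter at the tip, 76 mm up. A sleeve's centre is 49 mm above the point if it rests on the shoulder, 12 mm if on the foot
- mat: thin black mat 70 x 160 mm, 1 mm, fixed; its y axis runs along the row of sleeves, +y toward the first one; the four places are at y = +60, +20, -20, -60 mm, x = 0. Sleeves stand with their lower end level with the worktop
- tray_in (a point): grey open tray, fixed, outside 140 x 130 mm (x, y), rim 12 mm above the worktop, walls and floor 3 mm; the point is the centre of its inner floor
- drawer (a joint): how far the drawer is open, m: 0 home, 0.122 fully out. It slides with about 1 N of friction; a spring catch must be ridden over near home: it is met at about 11 mm, its peak is at 5.5 mm and takes about 5 N, beyond the peak it draws the drawer home
- drawer_in (a point): centre of the inner floor of the kit drawer, which slides out along -x of this frame; inside 123 x 150 mm (x, y), floor 12 mm above the worktop, side walls 42 mm high inside, front panel 166 mm wide and 10 mm thick, its top 74 mm above the worktop
- drawer_handle (a point): middle of the drawer's steel bow handle: bar 8 mm thick, 70 mm long along y, 50 mm above the worktop, bar's axis 16 mm in front of the front panel's face; moves with the drawer
- unit: fixed low drawer unit, 150 x 180 mm (x, y), 86 mm high, origin at the centre of its underside, its open front faces -x
- dispenser: tall fixed dispenser (about 330 mm high) standing behind the work; its front is at about x = 0.58 m of the world between y = +0.03 and -0.25 m: cross in front of it with the hand at x below about 0.48 m, or lift over it
- analyser_flap: large fixed analyser, about 340 mm high, at the left of the worktop (y above about 0.4 m, x above 0.33 m): keep the arm clear of it
- tape: roll of tape lying flat, 52 mm diameter, 19 mm high, fixed, a bystander
- carton: small dark carton 40 x 60 x 22 mm lying flat, a bystander
- watch: round stopwatch lying face up, 49 x 64 x 14 mm, a bystander

How it is judged:
On the way, in this order (a step that is already met when the one before it is completed fails the run):
1. the first (leftmost) sleeve, if present, is slid upright onto the gauge pin as far as it goes (((horizontal distance between sleeve_1a_centre and gauge_foot below 0.006 m and angle between sleeve_1a_centre's own z axis and vertical below 0.15 rad and z of sleeve_1a_centre in the frame of gauge_foot between 0.045 and 0.053 m) or (horizontal distance between sleeve_1b_centre and gauge_foot below 0.006 m and angle between sleeve_1b_centre's own z axis and vertical below 0.15 rad and z of sleeve_1b_centre in the frame of gauge_foot between 0.007 and 0.0155 m))), for 0.2 s.
2. the second sleeve, if present, is slid upright onto the gauge pin as far as it goes (((horizontal distance between sleeve_2a_centre and gauge_foot below 0.006 m and angle between sleeve_2a_centre's own z axis and vertical below 0.15 rad and z of sleeve_2a_centre in the frame of gauge_foot between 0.007 and 0.0155 m) or (horizontal distance between sleeve_2b_centre and gauge_foot below 0.006 m and angle between sleeve_2b_centre's own z axis and vertical below 0.15 rad and z of sleeve_2b_centre in the frame of gauge_foot between 0.045 and 0.053 m))), for 0.2 s.
3. the third sleeve, if present, is slid upright onto the gauge pin as far as it goes (((horizontal distance between sleeve_3a_centre and gauge_foot below 0.006 m and angle between sleeve_3a_centre's own z axis and vertical below 0.15 rad and z of sleeve_3a_centre in the frame of gauge_foot between 0.007 and 0.0155 m) or (horizontal distance between sleeve_3b_centre and gauge_foot below 0.006 m and angle between sleeve_3b_centre's own z axis and vertical below 0.15 rad and z of sleeve_3b_centre in the frame of gauge_foot between 0.045 and 0.053 m))), for 0.2 s.
4. the fourth sleeve, if present, is slid upright onto the gauge pin as far as it goes (((horizontal distance between sleeve_4a_centre and gauge_foot below 0.006 m and angle between sleeve_4a_centre's own z axis and vertical below 0.15 rad and z of sleeve_4a_centre in the frame of gauge_foot between 0.045 and 0.053 m) or (horizontal distance between sleeve_4b_centre and gauge_foot below 0.006 m and angle between sleeve_4b_centre's own z axis and vertical below 0.15 rad and z of sleeve_4b_centre in the frame of gauge_foot between 0.007 and 0.0155 m))), for 0.2 s.
5. every narrow sleeve lies in the drawer and every wide one in the tray, with the drawer still open (x of sleeve_1a_centre in the frame of drawer_in between -0.059 and 0.059 m and y of sleeve_1a_centre in the frame of drawer_in between -0.073 and 0.073 m and z of sleeve_1a_centre in the frame of drawer_in between 0 and 0.02 m and x of sleeve_1b_centre in the frame of tray_in between -0.065 and 0.065 m and y of sleeve_1b_centre in the frame of tray_in between -0.06 and 0.06 m and z of sleeve_1b_centre in the frame of tray_in between 0 and 0.02 m and x of sleeve_2a_centre in the frame of tray_in between -0.065 and 0.065 m and y of sleeve_2a_centre in the frame of tray_in between -0.06 and 0.06 m and z of sleeve_2a_centre in the frame of tray_in between 0 and 0.02 m and x of sleeve_2b_centre in the frame of drawer_in between -0.059 and 0.059 m and y of sleeve_2b_centre in the frame of drawer_in between -0.073 and 0.073 m and z of sleeve_2b_centre in the frame of drawer_in between 0 and 0.02 m and x of sleeve_3a_centre in the frame of tray_in between -0.065 and 0.065 m and y of sleeve_3a_centre in the frame of tray_in between -0.06 and 0.06 m and z of sleeve_3a_centre in the frame of tray_in between 0 and 0.02 m and x of sleeve_3b_centre in the frame of drawer_in between -0.059 and 0.059 m and y of sleeve_3b_centre in the frame of drawer_in between -0.073 and 0.073 m and z of sleeve_3b_centre in the frame of drawer_in between 0 and 0.02 m and x of sleeve_4a_centre in the frame of drawer_in between -0.059 and 0.059 m and y of sleeve_4a_centre in the frame of drawer_in between -0.073 and 0.073 m and z of sleeve_4a_centre in the frame of drawer_in between 0 and 0.02 m and x of sleeve_4b_centre in the frame of tray_in between -0.065 and 0.065 m and y of sleeve_4b_centre in the frame of tray_in between -0.06 and 0.06 m and z of sleeve_4b_centre in the frame of tray_in between 0 and 0.02 m and value of joint drawer above 0.03 m), for 0.2 s.
6. the drawer is pushed home past its catch (value of joint drawer below 0.003 m), for 0.2 s.
At the end, for the whole second after the job is handed in: Each narrow-bored sleeve is on the drawer's floor, each wide-bored one on the tray's floor (upright or lying), and the drawer is home to within 3 mm (x of sleeve_1a_centre in the frame of drawer_in between -0.059 and 0.059 m and y of sleeve_1a_centre in the frame of drawer_in between -0.073 and 0.073 m and z of sleeve_1a_centre in the frame of drawer_in between 0 and 0.02 m and x of sleeve_1b_centre in the frame of tray_in between -0.065 and 0.065 m and y of sleeve_1b_centre in the frame of tray_in between -0.06 and 0.06 m and z of sleeve_1b_centre in the frame of tray_in between 0 and 0.02 m and x of sleeve_2a_centre in the frame of tray_in between -0.065 and 0.065 m and y of sleeve_2a_centre in the frame of tray_in between -0.06 and 0.06 m and z of sleeve_2a_centre in the frame of tray_in between 0 and 0.02 m and x of sleeve_2b_centre in the frame of drawer_in between -0.059 and 0.059 m and y of sleeve_2b_centre in the frame of drawer_in between -0.073 and 0.073 m and z of sleeve_2b_centre in the frame of drawer_in between 0 and 0.02 m and x of sleeve_3a_centre in the frame of tray_in between -0.065 and 0.065 m and y of sleeve_3a_centre in the frame of tray_in between -0.06 and 0.06 m and z of sleeve_3a_centre in the frame of tray_in between 0 and 0.02 m and x of sleeve_3b_centre in the frame of drawer_in between -0.059 and 0.059 m and y of sleeve_3b_centre in the frame of drawer_in between -0.073 and 0.073 m and z of sleeve_3b_centre in the frame of drawer_in between 0 and 0.02 m and x of sleeve_4a_centre in the frame of drawer_in between -0.059 and 0.059 m and y of sleeve_4a_centre in the frame of drawer_in between -0.073 and 0.073 m and z of sleeve_4a_centre in the frame of drawer_in between 0 and 0.02 m and x of sleeve_4b_centre in the frame of tray_in between -0.065 and 0.065 m and y of sleeve_4b_centre in the frame of tray_in between -0.06 and 0.06 m and z of sleeve_4b_centre in the frame of tray_in between 0 and 0.02 m and value of joint drawer below 0.003 m); the robot touches nothing.
It fails at once if the carton or stopwatch is shifted by more than 4 cm (distance of any of carton, watch from where it was at the start of the episode above 0.04 m).
Of sleeve_1a, sleeve_1b only 1 to 1 are there at a start; the rules pass over those that are not, and their reading is None.
Of sleeve_2a, sleeve_2b only 1 to 1 are there at a start; the rules pass over those that are not, and their reading is None.
Of sleeve_3a, sleeve_3b only 1 to 1 are there at a start; the rules pass over those that are not, and their reading is None.
Of sleeve_4a, sleeve_4b, vial only 1 to 1 are there at a start; the rules pass over those that are not, and their reading is None.
At some moment in a run one of sleeve_1a, sleeve_1b, sleeve_2a, sleeve_2b, sleeve_3a, sleeve_3b, sleeve_4a, sleeve_4b may be knocked a few centimetres aside while the robot is not near it.
It also fails if it takes over 210 s, if anything falls off the work surface, if the arm or the gripper's body presses on something with over 40 N, if the wrist force passes 120 N, or if a joint passes its speed limit or range.

### The arm

A 7-joint arm with a two-finger parallel gripper is mounted at the origin on a cart in front of the work surface, level with it; the furniture and walls round the work are solid. World frame = base frame: x ahead of the robot, y to its left, z up, the work surface at z = 0. Lengths are in m, angles in rad, forces in N, time in s.
With the tool pointing down it reaches from about 0.4 to 0.85 m from the base axis. Payload 4.4 kg.
Tool frame: the origin (TCP) lies midway between the tips of the shut fingers; the grasp point (between the pads) lies 19 mm behind it; z points along the fingers, x is the direction in which the jaws open and shut, and the axes are right-handed (so a half turn about z gives the same grasp; the last joint's range is limited). The gripper opens to 94 mm and grips with 3 to 60 N. Pads are 16 mm wide; open, the fingers measure 119 mm over their backs; the gripper's body (75 mm by 177 mm) begins 78 mm behind the grasp point.
Start: joints at [1.111, 0.628, 0.038, 1.517, -0.027, 0.996, -0.02], TCP at [0.249, -0.6, 0.18] pointing down, gripper open.
Joint ranges: [-3.06, 3.06], [-0.37, 2.12], [-1.25, 1.32], [0.18, 2.47], [-1.1, 4.24], [0.23, 1.98], [-2.94, 2.94]. Speed limits (rad/s): [2.57, 2.57, 3.14, 3.14, 3.14, 3.14, 3.14].

### API

Orientations are given as a unit quaternion [w, x, y, z].
In Python, from plant import robot, viewer gives the robot as it stands. The module is installed in compiled form; this text tells all that it offers.
- The arm moves only by the tool drive_tool, never from a script. Its argument "targets" is one flat list of numbers, 4 for each row, row after row: the shift along the world's x, y, z in mm, then the turn about the world's z in rad. A call has 1 to 12 rows; each row shifts and turns the commanded pose from where the row before left it; what a row does not reach is not made up. A row lasts 1/12 s, in which the tool goes at most 41.7 mm and 7.16 degrees, less where a joint would pass 70% of its speed; a pose out of reach is approached as far as the arm can. A call is refused whole if a number of a shift passes 41.7 or a number of a turn 0.125, either way. A call with a gripper value outside its range is refused whole. "jaw" is the closure, from 0 (fully open) to 1 (shut), set as the call begins (left out, the last holds). The fingers move at their own pace and stop on an object; "grip_force" is the grip in N (left out, the last holds). Time passes only in rows, so rows that do not move let the fingers close. It gives the time, the measured TCP pose, the force and the opening at its end, in the units of the state.
- robot.observe(): the state, without advancing time (a new reading comes with each control period).
- viewer.capture(name): name is "scene" or "top" or "wrist"; returns a dict with "image" (420x560x3 uint8, blue, green, red), "mtx" (3x3 intrinsics, pixels), "world_from_camera" (4x4, takes a point from camera to world coordinates). Camera axes: x right, y down, z forward; pixel columns grow to the right and rows downward; lengths in m; the calibration is good to about 2 mm. A picture is of the moment at which its call begins. There is no depth.
- robot.sign_off(): hands the job in, once; it reports no verdict.
The state is a dict: "time_s": time; "joints": joint angles; "joint_vel": joint speeds; "joint_torque": joint torques, N m; "tcp_pos": TCP position; "tool_rot": TCP orientation; "force": force on the tool from outside, world axes, zero at the start; "torque": the same for the moment, N m; "finger_gap": finger opening in m.
Only numpy, scipy, OpenCV 4.12 (cv2) and the standard library are available. Lean on these libraries where they do the work, as an engineer would, in place of code of your own. Each camera call takes 0.05 s, during which the arm holds its last target. There are 200 camera calls.

## Working session

There is one attempt and no reset: what is moved stays moved. The work goes in short steps, Python scripts to look and compute and a tool call to move; the robot and the scene stay as the last step left them, time stands still between calls to the robot, and variables do not carry over. Pictures are saved under pics/ and viewed, about 12 in all and at most 16, crops included, and the job is handed in when it is done.

Besides the shell and the picture viewer there is one more tool, called by a JSON object that holds its "method" and its "body", one argument or row to a line. drive_tool: Moves the arm, as the interface text tells. Its arguments: {"type":"object","properties":{"targets":{"type":"array"},"jaw":{"type":"number"},"grip_force":{"type":"number"}},"required":["targets"]}

```bash
mkdir -p pics; cat > h.py <<'E'
import cv2, numpy as np
from plant import robot, viewer
def cap(n, save=None):
    c=viewer.capture(n); im=np.ascontiguousarray(c["image"])
    if save: cv2.imwrite("pics/"+save, im)
    return im, np.array(c["mtx"]), np.array(c["world_from_camera"])
def ray(u,v,K,T,z):
    d=T[:3,:3]@np.linalg.solve(K,[u,v,1.0]); o=T[:3,3]
    return o+d*(z-o[2])/d[2]
def proj(p,K,T):
    q=T[:3,:3].T@(np.array(p)-T[:3,3]); q=K@q; return q[:2]/q[2]
E
python3 - <<'E'
from h import *
a,K,T=cap("top","top0.png"); b,K2,T2=cap("scene","scene0.png")
print(K,T.round(3),K2,T2.round(3),robot.observe(),sep="\n")
E
```

```text
[[484.38795383   0.         275.31604446]
 [  0.         484.38795383 209.39966299]
 [  0.           0.           1.        ]]
[[ 0.016 -0.993  0.12   0.368]
 [-1.    -0.014  0.019  0.011]
 [-0.017 -0.12  -0.993  1.551]
 [ 0.     0.     0.     1.   ]]
[[460.90150849   0.         277.60647699]
 [  0.         460.90150849 201.37935923]
 [  0.           0.           1.        ]]
[[ 0.851 -0.245  0.464 -0.118]
 [-0.525 -0.384  0.759 -1.068]
 [-0.008 -0.89  -0.456  0.743]
 [ 0.     0.     0.     1.   ]]
{'time_s': 0.1, 'joints': array([ 1.11123092,  0.62918845,  0.03843683,  1.51817678, -0.02700747,
        0.99629671, -0.02000371]), 'joint_vel': array([-0.0002941 , -0.00118154,  0.00032462, -0.00202707, -0.00171662,
        0.00121262,  0.00101093]), 'joint_torque': array([ 2.45377225e-03, -5.50799131e+01,  1.14741113e+00, -1.87121612e+01,
       -5.21684380e-02,  1.91374880e-02,  7.25843415e-05]), 'tcp_pos': array([ 0.24919861, -0.59970362,  0.17911737]), 'tool_rot': array([-4.31240981e-04,  8.31765649e-01, -5.55126384e-01, -6.45109527e-04]), 'force': array([-0.22270418, -0.47075387,  0.16646507]), 'torque': array([ 0.00546976, -0.00156616,  0.02176843]), 'finger_gap': 0.09406503111559684}
```

View pics/top0.png

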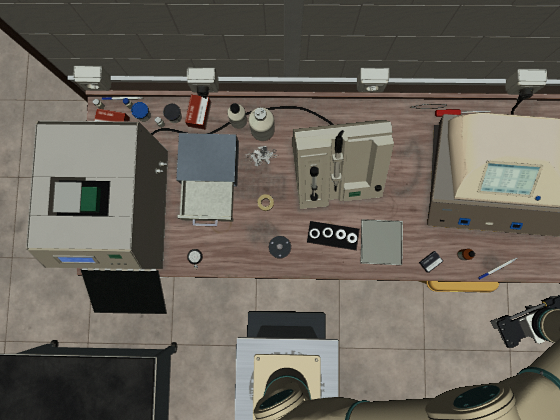

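View pics/scene0.png

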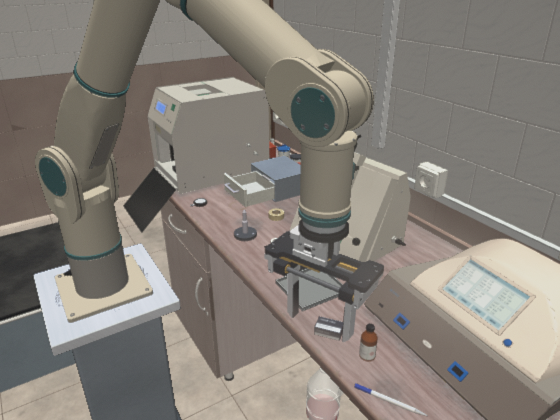

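```bash
python3 - <<'E'
from h import *
im,K,T=cap("top")
c=np.hstack([cv2.resize(im[210:260,290:370],None,fx=6,fy=6,interpolation=cv2.INTER_CUBIC),cv2.resize(im[220:270,258:308],None,fx=6,fy=6,interpolation=cv2.INTER_CUBIC)])
d=cv2.resize(im[125:233,160:293],None,fx=3,fy=2.5*1.1,interpolation=cv2.INTER_CUBIC)
d=cv2.copyMakeBorder(d,0,0,0,780-d.shape[1],0) 
cv2.imwrite("pics/c1.png",np.vstack([c,d]))
hsv=cv2.cvtColor(im,cv2.COLOR_BGR2HSV)
# sleeves: white regions in mat
m=((im.min(2)>150)).astype(np.uint8); s=np.zeros_like(m); s[218:255,300:362]=m[218:255,300:362]
cs,_=cv2.findContours(s,cv2.RETR_EXTERNAL,cv2.CHAIN_APPROX_NONE)
for q in sorted(cs,key=lambda q:q[0,0,0]):
    if cv2.contourArea(q)<15: continue
    (u,v),r=cv2.minEnclosingCircle(q); x,y,w,h=cv2.boundingRect(q); M=cv2.moments(q)
    print(x,y,w,h,r, ray(u,v,K,T,.024).round(4), ray(M['m10']/M['m00'],M['m01']/M['m00'],K,T,.024).round(4))
m=(im.max(2)<45).astype(np.uint8); s=np.zeros_like(m); s[215:255,300:362]=m[215:255,300:362]
cs,_=cv2.findContours(s,cv2.RETR_EXTERNAL,cv2.CHAIN_APPROX_NONE); q=max(cs,key=cv2.contourArea)
R=cv2.minAreaRect(q); P=cv2.boxPoints(R); print([ray(*p,K,T,.001).round(4) for p in P])
s=np.zeros_like(m); m=(im.max(2)<90).astype(np.uint8); s[230:262,262:297]=m[230:262,262:297]
cs,_=cv2.findContours(s,cv2.RETR_EXTERNAL,cv2.CHAIN_APPROX_NONE); q=max(cs,key=cv2.contourArea)
(u,v),r=cv2.minEnclosingCircle(q);e=cv2.fitEllipse(q);print("foot",u,v,r,e,ray(u,v,K,T,.006).round(4),ray(*e[0],K,T,.010).round(4))
E
```

```text
310 229 10 9 4.778237342834473 [ 0.4796 -0.0833  0.024 ] [ 0.4797 -0.0831  0.024 ]
323 228 10 9 4.794332981109619 [ 0.4832 -0.1244  0.024 ] [ 0.4831 -0.1246  0.024 ]
336 230 10 9 4.717090606689453 [ 0.4775 -0.1657  0.024 ] [ 0.4777 -0.1655  0.024 ]
347 233 10 10 4.743861675262451 [ 0.4668 -0.2009  0.024 ] [ 0.4669 -0.2011  0.024 ]
[array([ 0.4524, -0.0598,  0.001 ]), array([ 0.5208, -0.07  ,  0.001 ]), array([ 0.4981, -0.2269,  0.001 ]), array([ 0.4301, -0.2159,  0.001 ])]
foot 279.4306335449219 246.69363403320312 11.564775466918945 ((279.39862060546875, 246.73329162597656), (22.049386978149414, 22.079374313354492), 48.307010650634766) [0.4355 0.0262 0.006 ] [0.4352 0.0262 0.01  ]
```

View pics/c1.png

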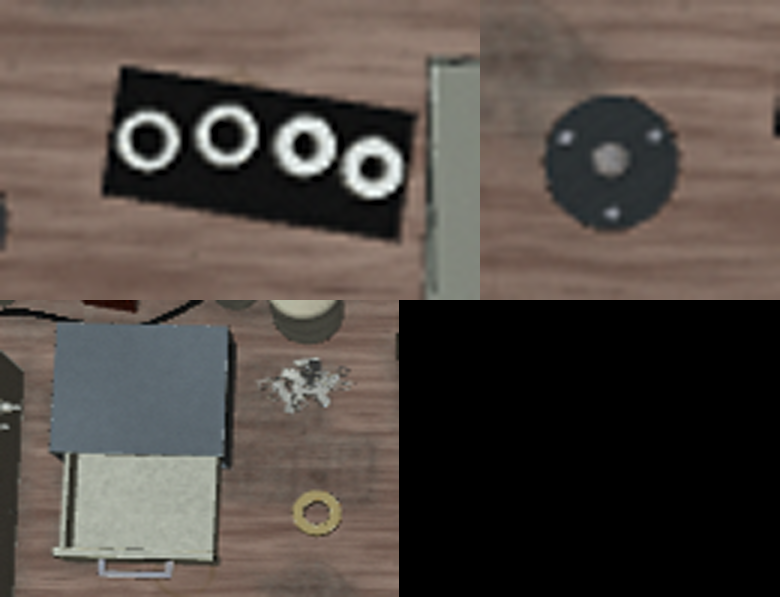

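{"method": "drive_tool", "body": {
  "targets": [12,36,6,0.098,12,36,6,0.098,12,36,6,0.098,12,36,6,0.098,12,36,6,0.098,12,36,6,0.098,12,36,6,0.098,12,36,6,0.098,12,36,6,0.098,12,36,6,0.098,12,36,6,0.098,12,36,6,0.098]
}}

```text
time_s: 1.15
tcp_pos: [0.3934, -0.1665, 0.2522]
tool_rot: [0.0, 1.0, 0.002, 0.0]
force: [0.4, 0.7, 0.4]
finger_gap: 0.0936
```

{"method": "drive_tool", "body": {
  "targets": [16,34,0,0,16,34,0,0,0,0,0,0,0,0,0,0]
}}

```text
time_s: 1.48
tcp_pos: [0.426, -0.0983, 0.2519]
tool_rot: [-0.0, 1.0, 0.002, 0.0]
force: [0.1, -0.6, -0.0]
finger_gap: 0.0936
```

```bash
python3 - <<'E'
from h import *
im,K,T=cap("wrist","w0.png"); print(K.round(1),T.round(3))
b,K2,T2=cap("top","t2.png")
print("disp front", ray(310,209,K2,T2,0), ray(386,200,K2,T2,0))
s=robot.observe(); print(s["tcp_pos"],s["tool_rot"],s["joints"].round(2),s["force"])
E
```

```text
[[317.8   0.  277.2]
 [  0.  317.8 207. ]
 [  0.    0.    1. ]] [[ 1.     0.004  0.001  0.426]
 [ 0.004 -0.961 -0.278 -0.017]
 [-0.     0.278 -0.961  0.456]
 [ 0.     0.     0.     1.   ]]
disp front [ 0.55841435 -0.07046353  0.        ] [ 0.59095136 -0.31468097  0.        ]
[ 0.42482575 -0.10106142  0.25163299] [ 2.41934841e-04  9.99999483e-01 -8.57486947e-04 -4.89254903e-04] [ 0.5   0.25 -0.41  1.97  0.12  0.95  0.02] [ 0.16001154 -0.53294605 -0.71402811]
```

View pics/w0.png

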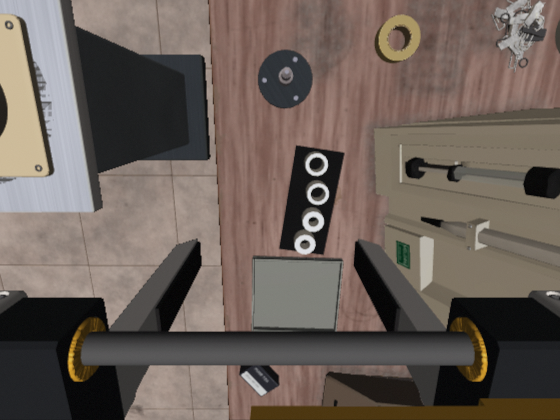

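```bash
cat >> h.py <<'E'
def sleeves(im,K,T,z=.024,roi=None,thr=150,amin=40,amax=4000):
    m=(im.min(2)>thr).astype(np.uint8)
    if roi: s=np.zeros_like(m); x0,y0,x1,y1=roi; s[y0:y1,x0:x1]=m[y0:y1,x0:x1]; m=s
    cs,_=cv2.findContours(m,cv2.RETR_EXTERNAL,cv2.CHAIN_APPROX_NONE); o=[]
    for q in cs:
        if len(q)<5 or not amin<cv2.contourArea(q)<amax: continue
        (u,v),(a,b),_=cv2.fitEllipse(q); o.append((round(u,1),round(v,1),round(a,1),round(b,1),ray(u,v,K,T,z).round(4)))
    return o
E
python3 - <<'E'
from h import *
im,K,T=cap("wrist")
for o in sorted(sleeves(im,K,T,roi=(282,146,345,258)),key=lambda o:o[1]): print(o)
m=(im.max(2)<85).astype(np.uint8); s=np.zeros_like(m); s[45:112,252:318]=m[45:112,252:318]
q=max(cv2.findContours(s,0,cv2.CHAIN_APPROX_NONE)[0],key=cv2.contourArea); e=cv2.fitEllipse(q); print("foot",e,ray(*e[0],K,T,.009))
for u,v in [(374,127),(374,200),(374,250)]: print(ray(u,v,K,T,0).round(3),ray(u,v,K,T,.1).round(3))
cv2.imwrite("pics/pin.png",cv2.resize(im[45:112,252:318],None,fx=6,fy=6,interpolation=cv2.INTER_CUBIC))
# tray corners
for u,v in [(253,257),(341,260),(338,330),(253,328)]: print("tray",ray(u,v,K,T,.012).round(3))
b,K2,T2=cap("top")
for o in sleeves(b,K2,T2,roi=(300,218,362,255),amin=20): print(o)
for u,v in [(178,221),(233,222),(237,183),(181,180)]: print("drw",ray(u,v,K2,T2,.06).round(3))
for u,v in [(361,222),(402,221),(402,264),(361,263)]: print("tray",ray(u,v,K2,T2,.012).round(3))
E
```

```text
(317.4, 161.7, 21.4, 22.1, array([ 0.4796, -0.0813,  0.024 ]))
(319.0, 191.3, 20.5, 21.3, array([ 0.4831, -0.1225,  0.024 ]))
(314.3, 219.1, 19.8, 20.7, array([ 0.4779, -0.1633,  0.024 ]))
(306.0, 242.2, 19.0, 20.3, array([ 0.4668, -0.1988,  0.024 ]))
foot ((285.2972412109375, 75.9976806640625), (53.41572189331055, 57.865882873535156), 2.7067997455596924) [0.43584356 0.02862542 0.009     ]
[ 0.56  -0.037  0.   ] [ 0.53  -0.033  0.1  ]
[ 0.568 -0.142  0.   ] [ 0.537 -0.115  0.1  ]
[ 0.575 -0.222  0.   ] [ 0.542 -0.178  0.1  ]
tray [ 0.388 -0.228  0.012]
tray [ 0.522 -0.233  0.012]
tray [ 0.524 -0.358  0.012]
tray [ 0.385 -0.354  0.012]
(346.4, 235.2, 5.0, 30.5, array([ 0.4738, -0.1842,  0.024 ]))
(314.2, 232.9, 8.4, 9.1, array([ 0.4796, -0.083 ,  0.024 ]))
drw [0.508 0.341 0.06 ]
drw [0.507 0.17  0.06 ]
drw [0.63  0.161 0.06 ]
drw [0.637 0.337 0.06 ]
tray [ 0.518 -0.232  0.012]
tray [ 0.523 -0.362  0.012]
tray [ 0.387 -0.36   0.012]
tray [ 0.388 -0.231  0.012]
```

View pics/pin.png

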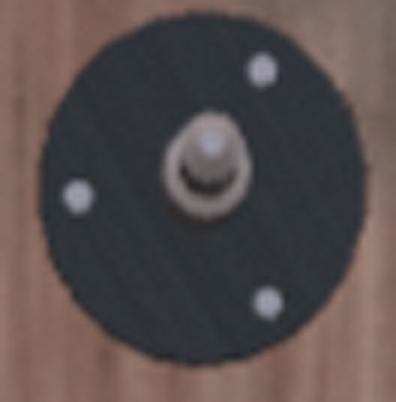

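{"method": "drive_tool", "body": {
  "targets": [20,9,0,0,20,9,0,0,0,0,-38,0,0,0,-38,0,0,0,-38,0,0,0,-38,0,0,0,-38,0,0,0,-35,0,0,0,-15,0,0,0,-7,0,0,0,0,0],
  "grip_force": 15
}}

```text
time_s: 2.6
tcp_pos: [0.4641, -0.0832, 0.0035]
tool_rot: [0.0, 1.0, -0.001, -0.002]
force: [-0.1, -0.4, 0.7]
finger_gap: 0.0939
```

{"method": "drive_tool", "body": {
  "targets": [0,0,0,0,0,0,0,0,0,0,0,0,0,0,0,0,0,0,0,0,0,0,0,0,0,0,0,0,0,0,0,0,0,0,0,0,0,0,0,0],
  "jaw": 1,
  "grip_force": 15
}}

```text
time_s: 3.43
tcp_pos: [0.4654, -0.0822, 0.0048]
tool_rot: [-0.0, 1.0, -0.0, -0.0]
force: [-0.3, -0.6, 0.2]
finger_gap: 0.031
```

```bash
python3 - <<'E'
from h import *
im,K,T=cap("wrist","w1.png")
s=robot.observe(); print(s["time_s"],s["tcp_pos"],s["force"],s["finger_gap"])
for o in sleeves(im,K,T,roi=(200,60,400,300)): print(o)
E
```

```text
3.4833 [ 0.46537543 -0.08221378  0.00483335] [ 0.21558407  0.01126857 -0.05136328] 0.026700417694551136
(293.8, 291.3, 8.7, 27.2, array([ 0.4767, -0.1123,  0.024 ]))
(299.0, 246.7, 41.0, 44.4, array([ 0.4796, -0.0807,  0.024 ]))
(250.4, 104.1, 7.8, 8.0, array([0.4512, 0.0045, 0.024 ]))
```

View pics/w1.png

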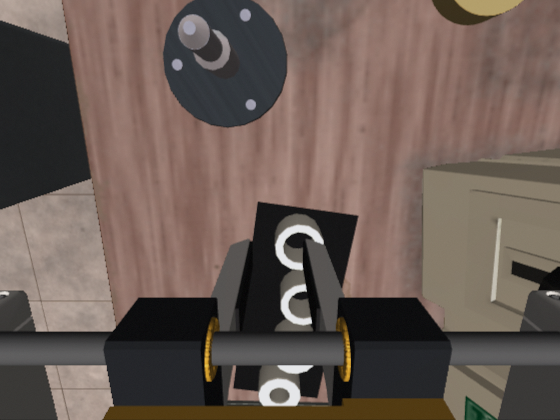

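```bash
python3 - <<'E'
from h import *
im,K,T=cap("wrist","w2.png"); c=np.array([.4654,-.0822])
s=robot.observe(); print(s["time_s"],s["tcp_pos"],s["force"],s["finger_gap"])
for dx in(-.0155,0,.0155):
  for z in (.005,.024,.05): print(dx,z,proj([c[0]+dx,c[1],z],K,T).round(0))
for o in sleeves(im,K,T,roi=(200,60,400,300)): print(o)
cv2.imwrite("pics/w2c.png",cv2.resize(im[190:340,200:370],None,fx=4,fy=4))
E
```

```text
3.5333 [ 0.46540764 -0.08220285  0.00481944] [ 0.26532856  0.04387267 -0.26761361] 0.022829737338769054
-0.0155 0.005 [254. 238.]
-0.0155 0.024 [252. 249.]
-0.0155 0.05 [248. 268.]
0 0.005 [277. 238.]
0 0.024 [276. 249.]
0 0.05 [276. 268.]
0.0155 0.005 [299. 238.]
0.0155 0.024 [301. 249.]
0.0155 0.05 [304. 268.]
(292.1, 291.9, 8.0, 23.5, array([ 0.4756, -0.1127,  0.024 ]))
(299.4, 246.8, 41.1, 44.9, array([ 0.4798, -0.0808,  0.024 ]))
(250.4, 104.1, 7.8, 8.0, array([0.4512, 0.0045, 0.024 ]))
```

View pics/w2c.png

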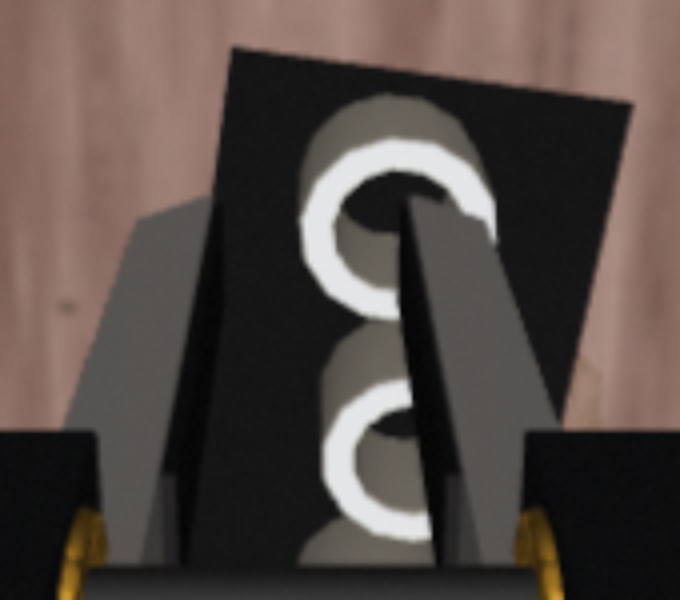

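```bash
python3 - <<'E'
from h import *
im,K,T=cap("scene")
s=robot.observe(); print(s["time_s"],s["tcp_pos"],s["force"],s["finger_gap"])
u,v=proj(s["tcp_pos"],K,T).round(0).astype(int); print(u,v)
x0,y0=max(u-70,0),max(v-60,0)
cv2.imwrite("pics/s1.png",cv2.resize(im[y0:y0+100,x0:x0+130],None,fx=5,fy=5,interpolation=cv2.INTER_CUBIC))
print(x0,y0,proj([.48,-.082,.024],K,T),proj([.48,-.082,0],K,T))
E
```

```text
3.5833 [ 0.46535356 -0.08223812  0.00481216] [-0.91658902 -0.50521293  0.75180967] 0.01853660571971545
272 247
202 187 [276.5131778  240.03572955] [276.58689709 246.93660805]
```

View pics/s1.png

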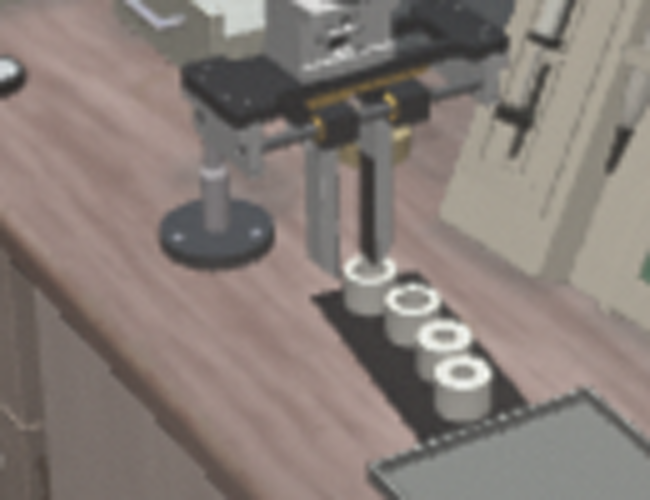

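```bash
python3 - <<'E'
from h import *
im,K,T=cap("scene")
s=robot.observe(); print(s["time_s"],s["finger_gap"])
for x in (.4435,.456,.4745,.487):
  for y in(-.074,-.09):
    for z in (.005,.025): 
        p=proj([x,y,z],K,T); print(x,y,z,((p-[202,187])*5).round(0))
# start pose tips
R=np.array([.384,-.924]);
for sg in(-1,1):
  for z in (.18,.2):
    p=np.array([.249,-.6])+sg*R*.053; print(proj([*p,z],K,T).round(0))
a=cv2.imread("pics/scene0.png"); cv2.imwrite("pics/s0c.png",cv2.resize(a[230:360,250:400],None,fx=4,fy=4))
E
```

```text
3.6333 0.014713814055557209
0.4435 -0.074 0.005 [313. 304.]
0.4435 -0.074 0.025 [312. 275.]
0.4435 -0.09 0.005 [327. 317.]
0.4435 -0.09 0.025 [326. 288.]
0.456 -0.074 0.005 [331. 298.]
0.456 -0.074 0.025 [330. 269.]
0.456 -0.09 0.005 [345. 311.]
0.456 -0.09 0.025 [344. 282.]
0.4745 -0.074 0.005 [358. 289.]
0.4745 -0.074 0.025 [357. 260.]
0.4745 -0.09 0.005 [372. 301.]
0.4745 -0.09 0.025 [372. 273.]
0.487 -0.074 0.005 [376. 283.]
0.487 -0.074 0.025 [376. 254.]
0.487 -0.09 0.005 [390. 295.]
0.487 -0.09 0.025 [390. 266.]
[293. 325.]
[293. 316.]
[347. 351.]
[348. 341.]
```

View pics/s0c.png

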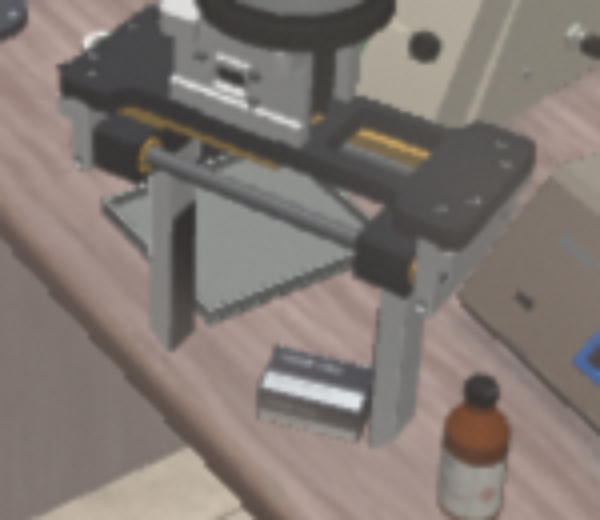

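{"method": "drive_tool", "body": {
  "targets": [0,0,20,0,0,0,0,0,0,0,0,0,0,0,0,0,0,0,0,0,0,0,0,0,0,0,0,0,0,0,0,0,0,0,0,0,0,0,0,0,0,0,0,0,0,0,0,0],
  "jaw": 0
}}

```text
time_s: 4.63
tcp_pos: [0.4655, -0.0822, 0.0249]
tool_rot: [-0.0, 1.0, -0.001, 0.0]
force: [-0.2, -0.9, -0.4]
finger_gap: 0.0911
```

{"method": "drive_tool", "body": {
  "targets": [0,0,0,0,0,0,0,0,0,0,-14,0,0,0,-8,0,0,0,-8,0,0,0,-6,0,0,0,0,0]
}}

```text
time_s: 5.22
tcp_pos: [0.4646, -0.0821, -0.0123]
tool_rot: [-0.0, 1.0, -0.0, -0.001]
force: [-0.1, 0.0, -0.4]
finger_gap: 0.0939
```

{"method": "drive_tool", "body": {
  "targets": [0,0,0,0,0,0,0,0,0,0,0,0,0,0,0,0,0,0,0,0,0,0,0,0,0,0,0,0,0,0,0,0,0,0,0,0,0,0,0,0,0,0,0,0],
  "jaw": 1
}}

```text
time_s: 6.13
tcp_pos: [0.4655, -0.0823, -0.0111]
tool_rot: [-0.0, 1.0, -0.0, 0.0]
force: [-0.2, 0.1, 0.4]
finger_gap: 0.0304
```

{"method": "drive_tool", "body": {
  "targets": [0,0,0,0,0,0,0,0,0,0,0,0]
}}

```text
time_s: 6.38
tcp_pos: [0.4655, -0.0822, -0.0111]
tool_rot: [-0.0, 1.0, -0.0, 0.0]
force: [1.1, -1.0, 1.3]
finger_gap: 0.0305
```

```bash
python3 - <<'E'
from h import *
im,K,T=cap("wrist")
s=robot.observe(); print(s["time_s"],s["tcp_pos"],s["force"],s["finger_gap"])
for o in sleeves(im,K,T,roi=(200,60,400,300)): print(o)
cv2.imwrite("pics/w3c.png",cv2.resize(im[180:340,180:400],None,fx=3,fy=3))
E
```

```text
6.4333 [ 0.46552029 -0.08223895 -0.01110551] [ 0.31578272 -0.14107884  0.81805955] 0.03036973327100401
(277.2, 257.5, 47.4, 51.5, array([ 0.466 , -0.0806,  0.024 ]))
(247.8, 103.3, 8.7, 9.3, array([0.4513, 0.0044, 0.024 ]))
```

View pics/w3c.png

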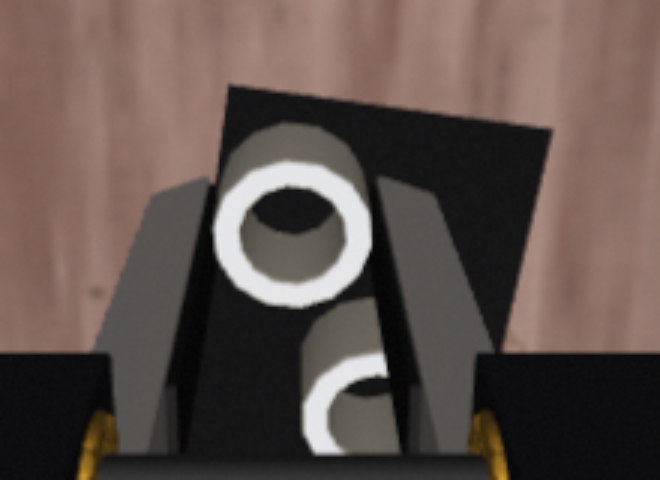

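{"method": "drive_tool", "body": {
  "targets": [0,0,30,0,0,0,35,0,0,0,35,0,-10,36,0,0,-10,37,0,0,-10,36,0,0,0,0,0,0,0,0,0,0,0,0,0,0]
}}

```text
time_s: 7.18
tcp_pos: [0.4352, 0.0263, 0.0888]
tool_rot: [0.0, 1.0, -0.0, -0.0]
force: [0.1, 0.2, 0.3]
finger_gap: 0.031
```

```bash
python3 - <<'E'
from h import *
im,K,T=cap("wrist","w4.png")
s=robot.observe(); print(s["time_s"],s["tcp_pos"],s["force"],s["finger_gap"])
print(sleeves(im,K,T,z=s["tcp_pos"][2]+.035,roi=(200,150,400,320)))
for z,y in((.012,.036),(.012,-.036),(.088,0)): print(proj([.4355,.0275+y,z],K,T).round(0))
S,K,T=cap("scene"); p=proj([.4355,.0275,.07],K,T).round(0).astype(int); print(p)
x0,y0=p[0]-50,p[1]-45
a=cv2.resize(S[y0:y0+90,x0:x0+100],None,fx=4,fy=4,interpolation=cv2.INTER_CUBIC)
cv2.imwrite("pics/p5.png",np.hstack([a,cv2.resize(im[150:330,160:360],(400,360))]))
E
```

```text
7.2333 [0.43536991 0.02559122 0.08869205] [-0.21701524  1.14015867 -1.50110883] 0.0307921747939715
[(277.2, 257.7, 47.9, 51.7, array([0.4357, 0.0277, 0.1237])), (277.4, 215.2, 11.8, 16.2, array([0.4359, 0.0536, 0.1237]))]
[277. 166.]
[277. 242.]
[277. 236.]
[245 215]
```

View pics/p5.png

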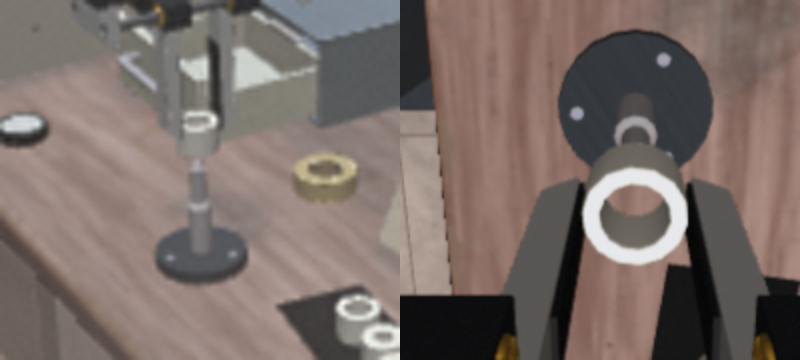

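{"method": "drive_tool", "body": {
  "targets": [0,0,-10,0,0,0,-10,0,0,0,-10,0,0,0,-8,0,0,0,0,0,0,0,0,0]
}}

```text
time_s: 7.78
tcp_pos: [0.4352, 0.026, 0.0505]
tool_rot: [0.0, 1.0, -0.001, -0.001]
force: [-0.5, -0.7, -0.1]
finger_gap: 0.031
```

```bash
python3 - <<'E'
from h import *
im,K,T=cap("wrist","w5.png")
s=robot.observe(); print(s["time_s"],s["tcp_pos"],s["force"],s["finger_gap"])
print(sleeves(im,K,T,z=s["tcp_pos"][2]+.035,roi=(200,150,400,320)))
m=(im.max(2)<85).astype(np.uint8); s=np.zeros_like(m); s[40:235,195:360]=m[40:235,195:360]
q=max(cv2.findContours(s,0,cv2.CHAIN_APPROX_NONE)[0],key=cv2.contourArea); x,y,w,h=cv2.boundingRect(q); print(x,y,w,h, ray(x+w/2,y,K,T,.012), ray(x,y+h/2,K,T,.011), ray(x+w,y+h/2,K,T,.011))
S,K,T=cap("scene"); p=proj([.4355,.0275,.05],K,T).round(0).astype(int)
x0,y0=p[0]-50,p[1]-45
a=cv2.resize(S[y0:y0+90,x0:x0+100],None,fx=4,fy=4,interpolation=cv2.INTER_CUBIC)
cv2.imwrite("pics/p6.png",np.hstack([a,cv2.resize(im[150:330,160:360],(400,360))]))
E
```

```text
7.8333 [0.43554013 0.02622788 0.05088033] [ 0.43188494 -0.01530864 -0.31251805] 0.030943431048576647
[(277.2, 257.7, 47.8, 51.6, array([0.4357, 0.0276, 0.0859]))]
234 172 88 63 [0.4363351  0.06476373 0.012     ] [0.40130979 0.0394253  0.011     ] [0.47122991 0.03924615 0.011     ]
```

{"method": "drive_tool", "body": {
  "targets": [0.5,1,-5,0,0,0,-5,0,0,0,-5,0,0,0,-6,0,0,0,-7,0,0,0,-7,0,0,0,-7,0,0,0,-5,0,0,0,-2,0,0,0,0,0]
}}

```text
time_s: 8.72
tcp_pos: [0.4355, 0.0277, 0.0013]
tool_rot: [0.0, 1.0, -0.0, -0.001]
force: [-0.4, -1.1, -0.8]
finger_gap: 0.0308
```

{"method": "drive_tool", "body": {
  "targets": [0,0,0,0,0,0,0,0,0,0,0,0,0,0,0,0,0,0,0,0,0,0,0,0,0,0,0,0],
  "jaw": 0.5
}}

```text
time_s: 9.3
tcp_pos: [0.436, 0.0277, 0.002]
tool_rot: [-0.0, 1.0, -0.001, 0.0]
force: [0.4, -0.2, 0.6]
finger_gap: 0.0468
```

```bash
python3 - <<'E'
from h import *
im,K,T=cap("wrist","w6.png")
s=robot.observe(); print(s["time_s"],s["tcp_pos"],s["force"],s["finger_gap"])
print(sleeves(im,K,T,z=.036,roi=(200,150,400,320)))
im,K,T=cap("top","t6.png"); print(sleeves(im,K,T,roi=(300,218,362,255),amin=15))
E
```

```text
9.35 [0.43598019 0.02771935 0.00193898] [-0.2725339  -0.56989797 -1.1747894 ] 0.04702002273172858
[(275.3, 310.8, 7.6, 8.6, array([ 0.4353, -0.0069,  0.036 ])), (276.3, 263.3, 12.6, 23.0, array([0.4359, 0.0251, 0.036 ])), (277.1, 257.8, 45.8, 48.9, array([0.4364, 0.0287, 0.036 ]))]
[(351.8, 237.5, 8.6, 8.9, array([ 0.4669, -0.2011,  0.024 ])), (340.5, 234.0, 8.3, 9.2, array([ 0.4775, -0.1657,  0.024 ])), (327.4, 232.0, 8.6, 9.2, array([ 0.4831, -0.1246,  0.024 ]))]
```

View pics/w6.png

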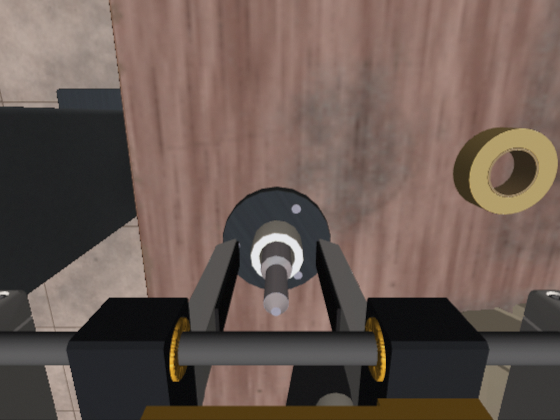

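{"method": "drive_tool", "body": {
  "targets": [0,0,0,0,0,0,0,0,0,0,0,0,0,0,0,0,0,0,10,0,0,0,26,0,0,0,30,0,0,0,30,0,0,-20,0,0,0,-39,0,0,0,-39,0,0,0,-39,0,0],
  "jaw": 1
}}

```text
time_s: 10.4
tcp_pos: [0.4358, -0.1105, 0.0982]
tool_rot: [0.0, 1.0, 0.0, 0.0]
force: [0.4, -0.5, -1.2]
finger_gap: 0.0309
```

{"method": "drive_tool", "body": {
  "targets": [-10,-39,0,0,0,-39,0,0,0,-39,0,0,0,-39,0,0,0,-35,0,0,0,-20,0,0,0,0,-30,0,0,0,-30,0,0,0,-25,0,0,0,-13,0,0,0,-5,0,0,0,0,0]
}}

```text
time_s: 11.4
tcp_pos: [0.425, -0.3196, -0.0061]
tool_rot: [-0.001, 1.0, -0.0, -0.001]
force: [0.8, -0.3, -0.5]
finger_gap: 0.0306
```

{"method": "drive_tool", "body": {
  "targets": [0,0,0,0,0,0,0,0,0,0,0,0,0,0,0,0,0,0,0,0,0,0,35,0,0,0,35,0,0,0,35,0],
  "jaw": 0.5
}}

```text
time_s: 12.07
tcp_pos: [0.4254, -0.3197, 0.1009]
tool_rot: [-0.001, 1.0, -0.0, -0.001]
force: [0.7, 0.6, -0.8]
finger_gap: 0.0471
```

```bash
python3 - <<'E'
from h import *
im,K,T=cap("wrist","w7.png")
s=robot.observe(); print(s["time_s"],s["tcp_pos"],s["force"],s["finger_gap"])
for o in sleeves(im,K,T,z=.027,roi=(200,50,400,320)): print(o)
E
```

```text
12.1167 [ 0.42955186 -0.32208883  0.10734887] [ 1.14912549 -0.86406735  3.90102225] 0.04703533705976774
(231.3, 315.8, 8.4, 11.7, array([ 0.3793, -0.4334,  0.027 ]))
(277.8, 206.6, 31.7, 32.8, array([ 0.4263, -0.3188,  0.027 ]))
(327.4, 66.3, 36.1, 37.6, array([ 0.4665, -0.201 ,  0.027 ]))
```

{"method": "drive_tool", "body": {
  "targets": [7.9,39.4,0,0,7.9,39.4,0,0,7.9,39.4,0,0,7.9,39.4,0,0,7.9,39.4,0,0,0,0,0,0,0,0,0,0],
  "jaw": 0
}}

```text
time_s: 12.7
tcp_pos: [0.4663, -0.1205, 0.1003]
tool_rot: [-0.0, 1.0, 0.003, 0.001]
force: [0.1, 0.2, -0.2]
finger_gap: 0.0903
```

```bash
python3 - <<'E'
from h import *
im,K,T=cap("wrist","w8.png")
s=robot.observe(); print(s["time_s"],s["tcp_pos"],s["force"],s["finger_gap"])
for o in sleeves(im,K,T,z=.024,roi=(200,50,400,320)): print(o)
E
```

```text
12.75 [ 0.46556397 -0.12288663  0.10004315] [-0.2653258  -0.33337857  0.03739748] 0.0927573096350923
(277.0, 282.9, 27.4, 30.3, array([ 0.4669, -0.1984,  0.024 ]))
(288.8, 250.0, 29.0, 31.0, array([ 0.4781, -0.1633,  0.024 ]))
(295.0, 209.1, 31.3, 32.3, array([ 0.4832, -0.1225,  0.024 ]))
```

{"method": "drive_tool", "body": {
  "targets": [0,0,-30,0,0,0,-30,0,0,0,-25,0,0,0,-15,0,0,0,-10,0,0,0,0,0]
}}

```text
time_s: 13.25
tcp_pos: [0.4637, -0.1249, -0.0118]
tool_rot: [0.0, 1.0, -0.002, -0.002]
force: [0.3, -0.7, -0.1]
finger_gap: 0.0941
```

{"method": "drive_tool", "body": {
  "targets": [0,0,0,0,0,0,0,0,0,0,0,0,0,0,0,0,0,0,0,0,0,0,0,0,0,0,0,0,0,0,0,0,0,0,0,0,0,0,0,0,0,0,0,0,0,0,0,0],
  "jaw": 1
}}

```text
time_s: 14.25
tcp_pos: [0.4654, -0.1232, -0.0101]
tool_rot: [-0.0, 1.0, -0.0, -0.0]
force: [-0.3, 0.9, 1.1]
finger_gap: 0.0304
```

```bash
python3 - <<'E'
from h import *
im,K,T=cap("wrist","w9.png")
s=robot.observe(); print(s["time_s"],s["tcp_pos"],s["force"],s["finger_gap"])
for o in sleeves(im,K,T,z=.024,roi=(200,50,400,320)): print(o)
E
```

```text
14.3 [ 0.4654562  -0.12322642 -0.0101121 ] [-0.47677538  0.2207952   0.28919402] 0.030230738402678745
(292.5, 310.0, 26.1, 36.6, array([ 0.4752, -0.1572,  0.024 ]))
(277.2, 256.3, 47.5, 51.2, array([ 0.4659, -0.1212,  0.024 ]))
```

{"method": "drive_tool", "body": {
  "targets": [0,0,30,0,0,0,35,0,0,0,35,0,-7.5,37.5,0,0,-7.5,37.5,0,0,-7.5,37.5,0,0,-7.5,37.2,0,0,0,0,0,0,0,0,0,0,0,0,-13,0,0,0,-13,0,0,0,-12,0]
}}

```text
time_s: 15.3
tcp_pos: [0.4356, 0.0246, 0.0513]
tool_rot: [0.0, 1.0, -0.002, 0.0]
force: [0.2, -0.1, -0.5]
finger_gap: 0.0301
```

```bash
cat > g.py <<'E'
from h import *
im,K,T=cap("wrist")
s=robot.observe(); print(s["time_s"],s["tcp_pos"],s["force"].round(2),s["finger_gap"])
print(sleeves(im,K,T,z=s["tcp_pos"][2]+.035,roi=(200,150,400,320)))
m=(im.max(2)<85).astype(np.uint8); s=np.zeros_like(m); s[40:235,195:360]=m[40:235,195:360]
q=max(cv2.findContours(s,0,cv2.CHAIN_APPROX_NONE)[0],key=cv2.contourArea); x,y,w,h=cv2.boundingRect(q); print(x,y,w,h, ray(x+w/2,y,K,T,.012)-[0,.036,0])
E
python3 g.py
```

```text
15.35 [0.43421142 0.02439664 0.04961616] [-1.34 -0.06 -1.84] 0.03036729500282116
[(277.1, 256.5, 47.7, 51.2, array([0.4361, 0.0261, 0.0846]))]
233 170 88 65 [0.43609552 0.02876129 0.012     ]
```

{"method": "drive_tool", "body": {
  "targets": [0,2.3,0,0,0,0,-5,0,0,0,-5,0,0,0,-5,0,0,0,-6,0,0,0,-7,0,0,0,-7,0,0,0,-7,0,0,0,-5,0,0,0,-2,0,0,0,0,0]
}}

```text
time_s: 16.27
tcp_pos: [0.435, 0.0287, 0.0023]
tool_rot: [0.0, 1.0, -0.0, -0.001]
force: [-0.4, 0.3, -0.9]
finger_gap: 0.0304
```

{"method": "drive_tool", "body": {
  "targets": [0,0,0,0,0,0,0,0,0,0,0,0,0,0,0,0,0,0,0,0,0,0,0,0,0,0,0,0],
  "jaw": 0.5
}}

```text
time_s: 16.85
tcp_pos: [0.4355, 0.0287, 0.003]
tool_rot: [-0.0, 1.0, -0.001, 0.0]
force: [0.1, -0.3, 0.1]
finger_gap: 0.047
```

```bash
python3 - <<'E'
from h import *
im,K,T=cap("wrist","w10.png")
s=robot.observe(); print(s["time_s"],s["tcp_pos"],s["force"],s["finger_gap"])
print(sleeves(im,K,T,z=.036,roi=(200,150,400,320)))
im,K,T=cap("top"); print(sleeves(im,K,T,roi=(300,218,420,265),amin=15))
E
```

```text
16.9 [0.43546908 0.02876717 0.00294812] [ 0.02010606 -0.14467859 -0.67511436] 0.046933553904051815
[(276.6, 311.4, 8.0, 8.3, array([ 0.4356, -0.007 ,  0.036 ])), (277.1, 264.4, 12.8, 23.0, array([0.4359, 0.025 , 0.036 ])), (277.0, 257.8, 46.0, 50.1, array([0.4359, 0.0292, 0.036 ]))]
[(390.5, 251.2, 9.2, 9.7, array([ 0.426 , -0.3219,  0.024 ])), (351.8, 237.5, 8.6, 8.9, array([ 0.4669, -0.2011,  0.024 ])), (340.5, 234.0, 8.3, 9.2, array([ 0.4775, -0.1657,  0.024 ]))]
```

{"method": "drive_tool", "body": {
  "targets": [0,0,0,0,0,0,0,0,0,0,0,0,0,0,0,0,0,0,10,0,0,0,26,0,0,0,30,0,0,0,30,0,0,-20,0,0,0,-39,0,0,0,-39,0,0,0,-39,0,0],
  "jaw": 1
}}

```text
time_s: 17.95
tcp_pos: [0.4353, -0.1096, 0.0992]
tool_rot: [0.0, 1.0, 0.0, 0.0]
force: [1.1, 0.0, -0.6]
finger_gap: 0.0297
```

{"method": "drive_tool", "body": {
  "targets": [-10,-39,0,0,0,-39,0,0,0,-39,0,0,0,-30,0,0,0,-15,0,0,0,0,-20,0,0,0,-30,0,0,0,-25,0,0,0,-18,0,0,0,-6,0,0,0,-5,0,0,0,0,0]
}}

```text
time_s: 18.95
tcp_pos: [0.4254, -0.2701, -0.0054]
tool_rot: [-0.0, 1.0, -0.0, -0.0]
force: [-0.4, 0.3, -0.0]
finger_gap: 0.0302
```

{"method": "drive_tool", "body": {
  "targets": [0,0,0,0,0,0,0,0,0,0,0,0,0,0,0,0,0,0,0,0,0,0,35,0,0,0,35,0,0,0,35,0,0,0,0,0],
  "jaw": 0.5
}}

```text
time_s: 19.7
tcp_pos: [0.4294, -0.2719, 0.1054]
tool_rot: [0.003, 1.0, -0.001, 0.005]
force: [1.5, -0.0, -0.5]
finger_gap: 0.0467
```

```bash
cat > look.py <<'E'
from h import *
im,K,T=cap("wrist")
s=robot.observe(); print(s["time_s"],s["tcp_pos"],s["force"].round(2),s["finger_gap"])
for o in sleeves(im,K,T,z=.024,roi=(180,30,420,320)): print(o)
E
python3 look.py
```

```text
19.75 [ 0.42790465 -0.27165098  0.10308766] [ 0.41 -0.4  -0.65] 0.04721203202643545
(272.8, 252.1, 28.7, 30.9, array([ 0.4262, -0.3198,  0.024 ]))
(272.6, 202.8, 31.7, 32.5, array([ 0.4262, -0.27  ,  0.024 ]))
(318.9, 124.4, 33.9, 35.6, array([ 0.4669, -0.1994,  0.024 ]))
(333.5, 81.1, 35.2, 38.4, array([ 0.4779, -0.1642,  0.024 ]))
```

{"method": "drive_tool", "body": {
  "targets": [13,35,0,0,13,36,0,0,13,35,0,0,0,0,0,0,0,0,0,0,0,0,0,0,0,0,-30,0,0,0,-30,0,0,0,-25,0,0,0,-15,0,0,0,-10,0,0,0,0,0],
  "jaw": 0
}}

```text
time_s: 20.75
tcp_pos: [0.4622, -0.1654, -0.0121]
tool_rot: [-0.0, 1.0, -0.002, -0.002]
force: [-0.6, 0.6, -0.0]
finger_gap: 0.0936
```

{"method": "drive_tool", "body": {
  "targets": [0,0,0,0,0,0,0,0,0,0,0,0,0,0,0,0,0,0,0,0,0,0,0,0,0,0,0,0,0,0,0,0,0,0,0,0,0,0,0,0,0,0,0,0,0,0,0,0],
  "jaw": 1
}}

```text
time_s: 21.75
tcp_pos: [0.4645, -0.1642, -0.0101]
tool_rot: [-0.0, 1.0, -0.0, 0.0]
force: [-0.3, 0.1, 0.9]
finger_gap: 0.0308
```

```bash
python3 look.py
```

```text
21.8 [ 0.46446946 -0.16423122 -0.01012401] [ 0.47 -0.06  1.43] 0.030434072352509018
(280.6, 305.9, 32.7, 49.0, array([ 0.467 , -0.1953,  0.024 ]))
(277.2, 256.8, 47.8, 51.3, array([ 0.465 , -0.1626,  0.024 ]))
```

{"method": "drive_tool", "body": {
  "targets": [0,0,30,0,0,0,35,0,0,0,35,0,-5.8,38.3,0,0,-5.8,38.3,0,0,-5.8,38.3,0,0,-5.8,38.3,0,0,-5.8,38.2,0,0,0,0,0,0,0,0,0,0,0,0,0,0]
}}

```text
time_s: 22.72
tcp_pos: [0.4351, 0.0266, 0.0898]
tool_rot: [0.0, 1.0, -0.0, -0.0]
force: [-0.5, -0.9, -0.3]
finger_gap: 0.0305
```

```bash
python3 g.py
```

```text
22.7667 [0.43529601 0.02578577 0.08970452] [ 0.14 -0.61 -0.41] 0.030588119517182245
[(277.2, 256.9, 47.7, 51.4, array([0.4357, 0.0285, 0.1247])), (277.4, 215.7, 12.9, 16.1, array([0.4358, 0.0536, 0.1247]))]
240 165 76 70 [0.43629666 0.02877142 0.012     ]
```

Aligned; descend to just above the shoulder, then release.

{"method": "drive_tool", "body": {
  "targets": [0.5,0.5,-10,0,0,0,-10,0,0,0,-8,0,0,0,-6,0,0,0,-6,0,0,0,-5,0,0,0,-3,0,0,0,0,0,0,0,0,0]
}}

```text
time_s: 23.52
tcp_pos: [0.4359, 0.0277, 0.0418]
tool_rot: [-0.0, 1.0, -0.0, -0.0]
force: [0.0, -0.2, -0.4]
finger_gap: 0.0308
```

{"method": "drive_tool", "body": {
  "targets": [0,0,0,0,0,0,0,0,0,0,0,0,0,0,0,0,0,0,0,0,0,0,0,0,0,0,0,0],
  "jaw": 0.5
}}

```text
time_s: 24.1
tcp_pos: [0.436, 0.0277, 0.0419]
tool_rot: [-0.0, 1.0, -0.0, 0.0]
force: [-0.6, -0.0, -0.1]
finger_gap: 0.047
```

```bash
python3 - <<'E'
from h import *
im,K,T=cap("wrist","w11.png")
s=robot.observe(); print(s["time_s"],s["tcp_pos"],s["force"],s["finger_gap"])
print(sleeves(im,K,T,z=.073,roi=(200,150,400,320)))
S,K,T=cap("scene"); p=proj([.4355,.0275,.05],K,T).round(0).astype(int)
x0,y0=p[0]-50,p[1]-45
a=cv2.resize(S[y0:y0+90,x0:x0+100],None,fx=4,fy=4,interpolation=cv2.INTER_CUBIC)
cv2.imwrite("pics/p7.png",np.hstack([a,cv2.resize(im[150:330,160:360],(400,360))]))
E
```

```text
24.15 [0.435981   0.0276459  0.04191824] [-0.98379213 -0.05292637 -1.23409603] 0.04717253723128742
[(277.6, 254.0, 47.5, 50.8, array([0.4367, 0.0296, 0.073 ]))]
```

View pics/p7.png

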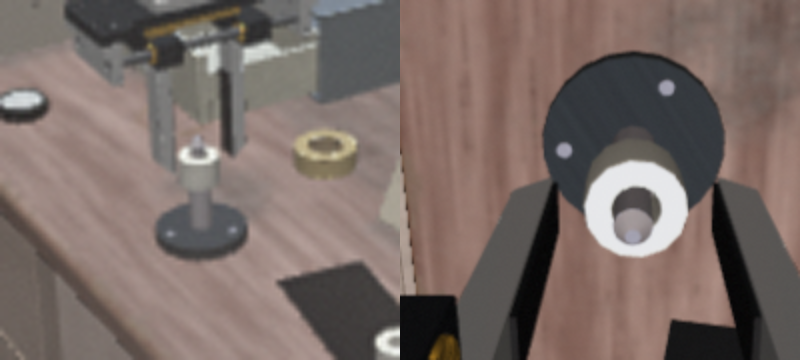

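{"method": "drive_tool", "body": {
  "targets": [0,0,-2,0,0,0,0,0,0,0,0,0,0,0,0,0,0,0,0,0,0,0,10,0,0,0,26,0,0,0,30,0,0,0,30,0,10,20,30,0,10,35,20,0,10,35,0,0],
  "jaw": 1
}}

```text
time_s: 25.2
tcp_pos: [0.4691, 0.1185, 0.1901]
tool_rot: [-0.001, 1.0, -0.003, 0.004]
force: [1.5, 0.2, -0.9]
finger_gap: 0.0306
```

{"method": "drive_tool", "body": {
  "targets": [10,20,0,0,0,0,0,0,0,0,0,0]
}}

```text
time_s: 25.45
tcp_pos: [0.4756, 0.1385, 0.1857]
tool_rot: [-0.0, 1.0, 0.001, -0.0]
force: [-0.9, -0.8, -1.7]
finger_gap: 0.0307
```

```bash
python3 - <<'E'
from h import *
im,K,T=cap("wrist","w12.png")
s=robot.observe(); print(s["time_s"],s["tcp_pos"],s["force"],s["finger_gap"],T.round(3))
E
```

```text
25.5 [0.47516326 0.13695766 0.1853941 ] [-0.06973296 -0.34301881 -1.43131527] 0.029910575789137743 [[ 1.     0.001 -0.001  0.476]
 [ 0.001 -0.961 -0.278  0.22 ]
 [-0.001  0.278 -0.961  0.389]
 [ 0.     0.     0.     1.   ]]
```

View pics/w12.png

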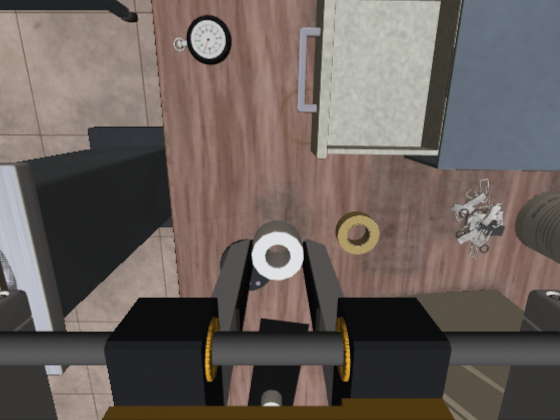

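```bash
python3 - <<'E'
from h import *
im=cv2.imread("pics/w12.png"); K=np.array([[317.8,0,277.2],[0,317.8,207],[0,0,1]]); T=np.array([[1,.001,-.001,.476],[.001,-.961,-.278,.22],[-.001,.278,-.961,.389],[0,0,0,1.]])
for n,u,v,z in [("h1",303,31,.05),("h2",300,107,.05),("panel outer",317,157,.074),("panel inner near",328,155,.074),("panel outer far",322,30,.074),("floor near front",329,147,.012),("floor near back",427,147,.012),("wall near back",437,153,.054),("unit corner",441,168,.086),("unit far",452,30,.086)]: print(n,ray(u,v,K,T,z).round(3))
E
```

```text
h1 [0.5   0.297 0.05 ]
h2 [0.499 0.228 0.05 ]
panel outer [0.515 0.18  0.074]
panel inner near [0.526 0.182 0.074]
panel outer far [0.515 0.293 0.074]
floor near front [0.536 0.184 0.012]
floor near back [0.651 0.184 0.012]
wall near back [0.643 0.182 0.054]
unit corner [0.633 0.171 0.086]
unit far [0.625 0.29  0.086]
```

{"method": "drive_tool", "body": {
  "targets": [0,0,0,0.121,0,0,0,0.121,0,0,0,0.121,0,0,0,0.121,0,0,0,0.121,0,0,0,0.121,0,0,0,0.121,0,0,0,0.121,0,0,0,0.121,0,0,0,0.121,0,0,0,0.121,0,0,0,0.121]
}}

```text
time_s: 26.5
tcp_pos: [0.4752, 0.1352, 0.1853]
tool_rot: [0.0, 0.747, 0.665, -0.001]
force: [0.1, 0.5, -0.3]
finger_gap: 0.0309
```

{"method": "drive_tool", "body": {
  "targets": [21,16,0,0.118,21,16,0,0,22,16,0,0,22,16,0,0,22,16,0,0,22,17,0,0,0,0,0,0,0,0,0,0,0,0,0,0]
}}

```text
time_s: 27.25
tcp_pos: [0.6049, 0.2326, 0.1851]
tool_rot: [0.0, 0.708, 0.706, -0.002]
force: [-0.0, 0.2, -0.5]
finger_gap: 0.0305
```

```bash
python3 - <<'E'
from h import *
im,K,T=cap("wrist","w13.png")
s=robot.observe(); print(s["time_s"],s["tcp_pos"],s["tool_rot"],s["joints"].round(2),s["force"],s["finger_gap"],T.round(3))
print(sleeves(im,K,T,z=s["tcp_pos"][2]+.033,roi=(200,150,400,320)))
E
```

```text
27.3 [0.60492102 0.23253016 0.18540201] [ 2.49248084e-04  7.08024451e-01  7.06186688e-01 -1.29454930e-03] [ 0.05  0.75 -0.85  1.5   0.59  1.17  0.67] [-0.2662129   0.30044209 -0.34191097] 0.030635461256317883 [[ 0.003  0.961  0.277  0.524]
 [ 1.    -0.003 -0.002  0.233]
 [-0.002  0.277 -0.961  0.389]
 [ 0.     0.     0.     1.   ]]
[(277.3, 255.4, 47.8, 50.8, array([0.6031, 0.2323, 0.2184])), (375.4, 183.7, 3.5, 103.9, array([0.5605, 0.2861, 0.2184])), (231.4, 182.9, 3.6, 101.0, array([0.5598, 0.2073, 0.2184]))]
```

View pics/w13.png

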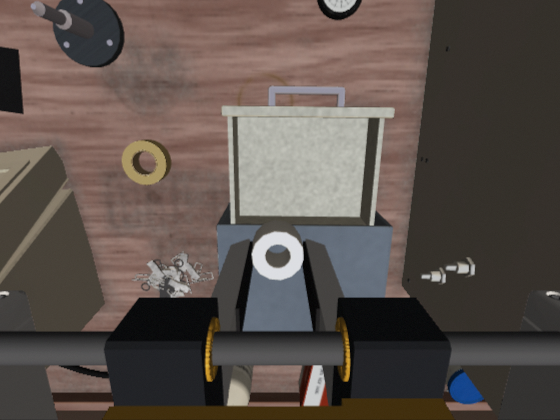

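{"method": "drive_tool", "body": {
  "targets": [-10,0,0,0,0,0,-30,0,0,0,-35,0,0,0,-35,0,0,0,-35,0,0,0,-25,0,0,0,-12,0,0,0,-6,0,0,0,0,0]
}}

```text
time_s: 28.05
tcp_pos: [0.5955, 0.2338, 0.0076]
tool_rot: [-0.0, 0.708, 0.706, -0.001]
force: [-0.0, 0.1, -0.7]
finger_gap: 0.0307
```

{"method": "drive_tool", "body": {
  "targets": [0,0,0,0,0,0,0,0,0,0,0,0,0,0,0,0,0,0,0,0,0,0,25,0,0,0,35,0,0,0,35,0,0,0,35,0,0,0,0,0,0,0,0,0],
  "jaw": 0.5
}}

```text
time_s: 28.97
tcp_pos: [0.5973, 0.2356, 0.1404]
tool_rot: [0.001, 0.708, 0.706, 0.002]
force: [-0.4, -0.5, -0.8]
finger_gap: 0.0468
```

```bash
sed -i 's/z=.024,roi/z=.036,roi/' look.py; python3 look.py; python3 - <<'E'
from h import *
im,K,T=cap("top"); print(sleeves(im,K,T,roi=(300,218,420,265),amin=15))
E
```

```text
29.0167 [0.59619884 0.23444798 0.13840287] [-0.31 -0.55 -0.13] 0.04727403096514694
(387.4, 178.4, 4.2, 183.5, array([0.5773, 0.344 , 0.036 ]))
(220.8, 181.8, 4.2, 174.2, array([0.5803, 0.1798, 0.036 ]))
(306.9, 119.8, 9.8, 432.4, array([0.5214, 0.2634, 0.036 ]))
[(390.5, 251.2, 9.2, 9.7, array([ 0.426 , -0.3219,  0.024 ])), (374.5, 250.9, 8.9, 9.4, array([ 0.4259, -0.272 ,  0.024 ])), (351.8, 237.5, 8.6, 8.9, array([ 0.4669, -0.2011,  0.024 ]))]
```

```bash
python3 - <<'E'
from h import *
im,K,T=cap("wrist","w14.png")
for t in (190,215,225): print(t,sleeves(im,K,T,z=.036,roi=(200,100,400,300),thr=t))
E
```

```text
190 [(278.0, 200.3, 28.5, 29.2, array([0.5961, 0.2342, 0.036 ]))]
215 [(277.5, 200.1, 26.4, 27.3, array([0.596 , 0.2337, 0.036 ]))]
225 []
```

{"method": "drive_tool", "body": {
  "targets": [-38,-14,0,-0.12,-38,-14,0,-0.12,-38,-14,0,-0.12,-1.5,-35,0,-0.12,-1.5,-35,0,-0.12,-1.5,-35,0,-0.12,-1.5,-35,0,-0.12,-1.5,-35,0,-0.12,-1.5,-35,0,-0.12,-1.5,-35,0,-0.12,-1.5,-35,0,-0.12,-1.5,-35,0,-0.12],
  "jaw": 0
}}

```text
time_s: 30.12
tcp_pos: [0.4669, -0.1241, 0.1367]
tool_rot: [-0.0, 0.998, 0.061, -0.001]
force: [0.9, 0.3, 0.5]
finger_gap: 0.0941
```

{"method": "drive_tool", "body": {
  "targets": [-1.5,-37,0,-0.12,-1.5,-38,0,0,0,0,0,0,0,0,0,0,0,0,0,0]
}}

```text
time_s: 30.53
tcp_pos: [0.4646, -0.1964, 0.1368]
tool_rot: [-0.001, 1.0, 0.005, -0.001]
force: [-0.8, 0.3, -0.8]
finger_gap: 0.094
```

```bash
sed -i 's/z=.036,roi/z=.024,roi/' look.py; python3 look.py
```

```text
30.5833 [ 0.46498795 -0.1956331   0.1371262 ] [-0.7   0.64 -0.19] 0.0940619066003733
(241.9, 302.4, 23.6, 26.8, array([ 0.4259, -0.3201,  0.024 ]))
(241.0, 262.4, 25.5, 28.0, array([ 0.4259, -0.2703,  0.024 ]))
(279.4, 199.6, 28.2, 28.7, array([ 0.4671, -0.199 ,  0.024 ]))
```

{"method": "drive_tool", "body": {
  "targets": [1,-4,-30,0,0,0,-35,0,0,0,-35,0,0,0,-27,0,0,0,-12,0,0,0,-8,0,0,0,0,0]
}}

```text
time_s: 31.17
tcp_pos: [0.4657, -0.1992, -0.0105]
tool_rot: [-0.001, 1.0, 0.006, -0.001]
force: [-0.4, -0.2, -0.0]
finger_gap: 0.0939
```

{"method": "drive_tool", "body": {
  "targets": [0,0,0,0,0,0,0,0,0,0,0,0,0,0,0,0,0,0,0,0,0,0,0,0,0,0,0,0,0,0,0,0,0,0,0,0,0,0,0,0,0,0,0,0,0,0,0,0],
  "jaw": 1
}}

```text
time_s: 32.17
tcp_pos: [0.4664, -0.2014, -0.0091]
tool_rot: [-0.0, 1.0, 0.004, -0.0]
force: [0.1, 1.3, 0.0]
finger_gap: 0.0303
```

```bash
python3 look.py
```

```text
32.2167 [ 0.46640355 -0.20134482 -0.00914818] [1.27 0.53 0.17] 0.030981670638187356
(277.0, 254.4, 48.3, 51.2, array([ 0.4668, -0.1987,  0.024 ]))
```

{"method": "drive_tool", "body": {
  "targets": [0,0,30,0,0,0,35,0,0,0,35,0,-5.2,37.9,0,0,-5.2,37.9,0,0,-5.2,37.9,0,0,-5.2,37.9,0,0,-5.2,37.9,0,0,-5,38,0,0,0,0,0,0,0,0,0,0,0,0,0,0]
}}

```text
time_s: 33.22
tcp_pos: [0.4353, 0.0256, 0.0908]
tool_rot: [0.0, 1.0, 0.005, -0.0]
force: [0.7, -1.2, -0.2]
finger_gap: 0.0305
```

```bash
python3 g.py
```

```text
33.2667 [0.43536933 0.02479897 0.0907598 ] [-0.02 -0.54 -0.71] 0.03033490650154951
[(277.1, 254.5, 47.7, 51.0, array([0.4358, 0.0291, 0.1258])), (277.0, 214.7, 13.4, 16.3, array([0.4355, 0.0533, 0.1258]))]
240 164 76 69 [0.43612149 0.02860497 0.012     ]
```

{"method": "drive_tool", "body": {
  "targets": [0,0,-10,0,0,0,-10,0,0,0,-8,0,0,0,-6,0,0,0,-6,0,0,0,-5,0,0,0,-4,0,0,0,0,0,0,0,0,0]
}}

```text
time_s: 34.02
tcp_pos: [0.4353, 0.0262, 0.0417]
tool_rot: [0.0, 1.0, 0.005, -0.0]
force: [-0.2, 0.2, 0.1]
finger_gap: 0.0304
```

{"method": "drive_tool", "body": {
  "targets": [0,0,0,0,0,0,0,0,0,0,0,0,0,0,0,0,0,0,0,0,0,0,0,0,0,0,0,0],
  "jaw": 0.5
}}

```text
time_s: 34.6
tcp_pos: [0.4355, 0.0262, 0.0419]
tool_rot: [-0.0, 1.0, 0.004, 0.0]
force: [-0.6, 0.7, 1.0]
finger_gap: 0.0471
```

```bash
python3 - <<'E'
from h import *
im,K,T=cap("wrist","w15.png")
s=robot.observe(); print(s["time_s"],s["tcp_pos"],s["force"],s["finger_gap"])
print(sleeves(im,K,T,z=.073,roi=(200,150,400,320)))
E
```

```text
34.65 [0.43547044 0.02614399 0.04191825] [-0.42960183  0.14611581  0.19826215] 0.04679230328878141
[(274.1, 252.7, 47.1, 50.7, array([0.4341, 0.0289, 0.073 ]))]
```

{"method": "drive_tool", "body": {
  "targets": [0,0,-2,0,0,0,0,0,0,0,0,0,0,0,0,0,0,0,0,0,0,0,10,0,0,0,26,0,0,0,30,0,0,0,30,0,10,20,30,0,10,35,20,0,10,35,0,0],
  "jaw": 1
}}

```text
time_s: 35.65
tcp_pos: [0.4688, 0.117, 0.1901]
tool_rot: [-0.001, 1.0, 0.002, 0.004]
force: [1.6, -0.0, 0.5]
finger_gap: 0.0305
```

{"method": "drive_tool", "body": {
  "targets": [10,20,0,0.121,0,0,0,0.121,0,0,0,0.121,0,0,0,0.121,0,0,0,0.121,0,0,0,0.121,0,0,0,0.121,0,0,0,0.121,0,0,0,0.121,0,0,0,0.121,0,0,0,0.121,0,0,0,0.121]
}}

```text
time_s: 36.65
tcp_pos: [0.4753, 0.1359, 0.1858]
tool_rot: [0.0, 0.743, 0.669, -0.0]
force: [0.1, -0.1, -0.6]
finger_gap: 0.0304
```

{"method": "drive_tool", "body": {
  "targets": [13,16,0,0.118,13,16,0,0,13,16,0,0,13,16,0,0,13,16,0,0,10,17,0,0,0,0,0,0,0,0,0,0,0,0,0,0]
}}

```text
time_s: 37.4
tcp_pos: [0.5497, 0.232, 0.1854]
tool_rot: [0.0, 0.704, 0.71, -0.001]
force: [0.1, -0.8, -1.2]
finger_gap: 0.0304
```

```bash
python3 - <<'E'
from h import *
im,K,T=cap("wrist","w16.png")
s=robot.observe(); print(s["time_s"],s["tcp_pos"],s["tool_rot"].round(3),s["force"],s["finger_gap"])
print(sleeves(im,K,T,z=s["tcp_pos"][2]+.033,roi=(200,100,400,320),thr=200))
E
```

```text
37.45 [0.5498135  0.23173324 0.18559863] [ 0.     0.704  0.71  -0.001] [-0.16998764 -0.59226797 -0.67088331] 0.03080122307514011
[(277.1, 254.1, 45.9, 50.1, array([0.5471, 0.2316, 0.2186]))]
```

{"method": "drive_tool", "body": {
  "targets": [3,0,-30,0,0,0,-35,0,0,0,-35,0,0,0,-35,0,0,0,-25,0,0,0,-12,0,0,0,-6,0,0,0,0,0]
}}

```text
time_s: 38.12
tcp_pos: [0.5532, 0.2325, 0.0076]
tool_rot: [-0.0, 0.704, 0.71, -0.0]
force: [-0.8, -0.5, -0.6]
finger_gap: 0.0306
```

{"method": "drive_tool", "body": {
  "targets": [0,0,0,0,0,0,0,0,0,0,0,0,0,0,0,0,0,0,0,0,0,0,25,0,0,0,35,0,0,0,35,0,0,0,35,0,0,0,0,0,0,0,0,0],
  "jaw": 0.5
}}

```text
time_s: 39.03
tcp_pos: [0.5548, 0.234, 0.1402]
tool_rot: [0.001, 0.704, 0.71, 0.002]
force: [-1.1, -0.2, -0.2]
finger_gap: 0.0466
```

```bash
python3 - <<'E'
from h import *
im,K,T=cap("wrist","w17.png")
s=robot.observe(); print(s["time_s"],s["tcp_pos"],s["force"],s["finger_gap"])
print(sleeves(im,K,T,z=.036,roi=(200,100,400,320),thr=205))
im,K,T=cap("top"); print(sleeves(im,K,T,z=.027,roi=(300,218,420,265),amin=15))
E
```

```text
39.0833 [0.5537328  0.23284888 0.13836372] [-0.25006997 -0.81714686 -0.84506891] 0.04730826248918157
[(277.1, 236.7, 25.7, 27.7, array([0.5959, 0.2341, 0.036 ])), (276.8, 195.8, 27.6, 28.6, array([0.5521, 0.2334, 0.036 ]))]
[(390.5, 251.2, 9.2, 9.7, array([ 0.4259, -0.3213,  0.027 ])), (374.5, 250.9, 8.9, 9.4, array([ 0.4258, -0.2715,  0.027 ]))]
```

{"method": "drive_tool", "body": {
  "targets": [-30,4,0,0,-30,4,0,0,-29,2,0,0,0,0,0,0,0,0,-30,0,0,0,-30,0,0,0,-30,0,0,0,-20,0,0,0,-7,0,0,0,0,0],
  "jaw": 1
}}

```text
time_s: 39.97
tcp_pos: [0.4627, 0.242, 0.0185]
tool_rot: [-0.001, 0.704, 0.71, -0.003]
force: [0.8, -0.6, -0.1]
finger_gap: 0.0005
```

{"method": "drive_tool", "body": {
  "targets": [6,0,0,0,6,0,0,0,6,0,0,0,6,0,0,0,6,0,0,0,6,0,0,0,6,0,0,0,6,0,0,0,6,0,0,0,6,0,0,0]
}}

```text
time_s: 40.8
tcp_pos: [0.525, 0.2429, 0.0208]
tool_rot: [0.0, 0.704, 0.71, -0.0]
force: [-1.1, -0.4, -0.1]
finger_gap: 0.0005
```

```bash
python3 - <<'E'
from h import *
im,K,T=cap("wrist","w18.png")
s=robot.observe(); print(s["time_s"],s["tcp_pos"],s["force"],s["finger_gap"])
b,K2,T2=cap("top")
cv2.imwrite("pics/p8.png",np.hstack([cv2.resize(b[120:240,160:260],None,fx=3.5,fy=3.5),cv2.resize(im,(560,420))])[:,:800])
print(sleeves(im,K,T,z=.036,roi=(150,100,450,400),thr=205))
E
```

```text
40.85 [0.5265866  0.24289313 0.02081308] [ 1.83443241 -0.59458825 -0.57119983] 0.0003319073705011698
[(277.0, 385.5, 7.9, 27.9, array([0.6361, 0.2432, 0.036 ]))]
```

{"method": "drive_tool", "body": {
  "targets": [6,0,0,0,6,0,0,0,6,0,0,0,6,0,0,0,6,0,0,0,6,0,0,0,6,0,0,0,6,0,0,0,6,0,0,0,6,0,0,0,4,0,0,0,4,0,0,0]
}}

```text
time_s: 41.9
tcp_pos: [0.591, 0.243, 0.0207]
tool_rot: [-0.001, 0.704, 0.71, -0.001]
force: [-2.6, -1.3, 1.3]
finger_gap: 0.0005
```

{"method": "drive_tool", "body": {
  "targets": [3,0,0,0,3,0,0,0,0,0,0,0]
}}

```text
time_s: 42.15
tcp_pos: [0.5957, 0.2432, 0.0207]
tool_rot: [-0.001, 0.704, 0.71, -0.002]
force: [-6.6, -1.1, 4.5]
finger_gap: 0.0008
```

{"method": "drive_tool", "body": {
  "targets": [3,0,0,0,2,0,0,0,0,0,0,0]
}}

```text
time_s: 42.4
tcp_pos: [0.5957, 0.2431, 0.0206]
tool_rot: [-0.003, 0.704, 0.711, -0.006]
force: [-16.5, -3.6, 12.2]
finger_gap: 0.0006
```

{"method": "drive_tool", "body": {
  "targets": [2,0,0,0,2,0,0,0,0,0,0,0]
}}

```text
time_s: 42.65
tcp_pos: [0.5958, 0.2431, 0.0206]
tool_rot: [-0.005, 0.703, 0.711, -0.009]
force: [-23.8, -4.5, 17.2]
finger_gap: 0.0008
```

```bash
python3 - <<'E'
from h import *
s=robot.observe(); print(s["tcp_pos"],s["force"],s["torque"])
b,K2,T2=cap("top","t9.png"); g,K3,T3=cap("scene","s9.png")
m=np.hstack([cv2.resize(b[120:240,160:260],None,fx=3.5,fy=3.5),cv2.resize(g[150:255,190:302],None,fx=4,fy=4)]); cv2.imwrite("pics/p8.png",m)
E
```

```text
[0.59575375 0.24306889 0.02058194] [-23.75110742  -4.53149821  17.16710729] [-0.9365555   5.70784382 -0.11451666]
```

View pics/p8.png

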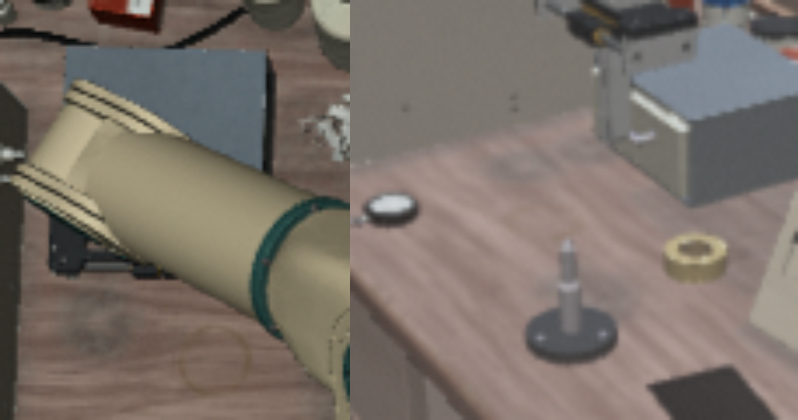

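{"method": "drive_tool", "body": {
  "targets": [-12,0,0,0,-25,0,0,0,-30,0,0,0,-30,0,0,0,0,0,35,0,0,0,35,0,-20,-35,35,0,-10,-35,35,0,0,-35,0,0,0,0,0,0,0,0,0,0]
}}

```text
time_s: 43.67
tcp_pos: [0.4882, 0.1498, 0.1477]
tool_rot: [0.001, 0.706, 0.708, 0.001]
force: [-0.4, 0.5, 0.5]
finger_gap: 0.0001
```

```bash
python3 - <<'E'
from h import *
s=robot.observe(); print(s["time_s"],s["tcp_pos"],s["force"])
im,K,T=cap("wrist","w20.png"); b,K2,T2=cap("top","t20.png")
# column profile through drawer front in top view, y=0.29 and 0.2
for y in (.21,.31):
    print(y,[ (x,tuple(int(c) for c in b[int(round(p[1])),int(round(p[0]))])) for x in np.arange(.585,.66,.004).round(3) for p in [proj([x,y,.08],K2,T2)]])
print(sleeves(b,K2,T2,z=.027,roi=(300,218,420,265),amin=15))
# handle via wrist: expected pixel if closed (bar x ~.608)
for x in (.602,.608,.614): print(x,proj([x,.228,.05],K,T).round(0),proj([x,.297,.05],K,T).round(0))
for o in (im,):
    for y in (.25,.275):
        print(y,[(x,tuple(int(c) for c in im[int(round(p[1])),int(round(p[0]))])) for x in np.arange(.586,.63,.003).round(3) for p in [proj([x,y,.05],K,T)] if 0<=p[0]<560 and 0<=p[1]<420])
E
```

```text
43.6667 [0.48824599 0.14981225 0.14769197] [-0.38515816  0.54592312  0.46764774]
0.21 [(np.float64(0.585), (115, 143, 151)), (np.float64(0.589), (54, 70, 76)), (np.float64(0.593), (136, 166, 176)), (np.float64(0.597), (134, 164, 174)), (np.float64(0.601), (132, 161, 172)), (np.float64(0.605), (35, 43, 46)), (np.float64(0.609), (131, 162, 172)), (np.float64(0.613), (134, 164, 175)), (np.float64(0.617), (137, 167, 177)), (np.float64(0.621), (28, 37, 37)), (np.float64(0.625), (157, 168, 163)), (np.float64(0.629), (164, 177, 172)), (np.float64(0.633), (114, 119, 110)), (np.float64(0.637), (109, 101, 91)), (np.float64(0.641), (109, 102, 91)), (np.float64(0.645), (107, 100, 90)), (np.float64(0.649), (109, 100, 89)), (np.float64(0.653), (111, 104, 94)), (np.float64(0.657), (109, 103, 91))]
0.31 [(np.float64(0.585), (84, 91, 102)), (np.float64(0.589), (83, 91, 100)), (np.float64(0.593), (89, 96, 108)), (np.float64(0.597), (94, 103, 115)), (np.float64(0.601), (93, 101, 112)), (np.float64(0.605), (87, 95, 107)), (np.float64(0.609), (81, 91, 103)), (np.float64(0.613), (88, 97, 106)), (np.float6
[... 989 characters left out ...]
0.616), (51, 58, 61)), (np.float64(0.619), (9, 10, 9)), (np.float64(0.622), (12, 12, 10)), (np.float64(0.625), (12, 9, 8)), (np.float64(0.628), (9, 8, 7))]
0.275 [(np.float64(0.586), (85, 91, 108)), (np.float64(0.589), (87, 92, 109)), (np.float64(0.592), (86, 93, 111)), (np.float64(0.595), (90, 97, 116)), (np.float64(0.598), (84, 91, 110)), (np.float64(0.601), (60, 70, 74)), (np.float64(0.604), (55, 58, 63)), (np.float64(0.607), (128, 126, 134)), (np.float64(0.61), (166, 152, 154)), (np.float64(0.613), (148, 140, 142)), (np.float64(0.616), (61, 71, 75)), (np.float64(0.619), (63, 73, 77)), (np.float64(0.622), (64, 74, 77)), (np.float64(0.625), (61, 70, 75)), (np.float64(0.628), (59, 69, 74))]
```

```bash
python3 - <<'E'
from h import *
im,K,T=cap("wrist"); a=cv2.imread("pics/w13.png")
for y in (.19,.21,.32):
    print(y,[(int(p[1]),int(x*1e3),[int(c) for c in im[int(round(p[1])),int(round(p[0]))]]) for x in np.arange(.604,.652,.002) for p in [proj([x,y,.08],K,T)]])
cv2.imwrite("pics/w21.png",im)
T13=np.array([[.003,.961,.277,.524],[1,-.003,-.002,.233],[-.002,.277,-.961,.389],[0,0,0,1]])
print("w13 panel/unit column y.21:",[(int(x*1e3),[int(c) for c in a[int(round(p[1])),int(round(p[0]))]]) for x in np.r_[.502:.536:.003,.618:.645:.003] for p in [proj([x,.21,.08],K,T13)]])
E
```

```text
0.19 [(321, 604, [14, 14, 12]), (323, 606, [13, 11, 9]), (325, 608, [10, 11, 9]), (327, 610, [11, 11, 10]), (328, 612, [11, 10, 10]), (330, 614, [9, 12, 9]), (332, 616, [12, 10, 10]), (333, 618, [13, 12, 10]), (335, 620, [12, 10, 11]), (337, 622, [13, 11, 9]), (338, 624, [12, 11, 9]), (340, 626, [25, 22, 22]), (342, 628, [31, 29, 27]), (343, 630, [31, 29, 28]), (345, 632, [30, 28, 26]), (347, 634, [31, 29, 28]), (348, 636, [34, 31, 30]), (350, 638, [38, 34, 34]), (352, 640, [39, 36, 36]), (353, 642, [38, 35, 34]), (355, 644, [39, 36, 35]), (356, 646, [38, 34, 34]), (358, 648, [40, 37, 36]), (360, 650, [39, 35, 35]), (361, 652, [40, 36, 35])]
0.21 [(321, 604, [13, 11, 11]), (323, 606, [11, 11, 10]), (325, 608, [14, 12, 12]), (327, 610, [13, 13, 12]), (328, 612, [8, 7, 5]), (330, 614, [13, 11, 11]), (332, 616, [13, 12, 10]), (333, 618, [12, 10, 10]), (335, 620, [12, 10, 10]), (337, 622, [11, 11, 9]), (338, 624, [10, 11, 10]), (340, 626, [26, 25, 22]), (342, 628, [32, 28, 27]), (343, 630, [31, 29, 28]), (345, 632, [32, 29, 28]), (347, 634, [31, 29, 27]), (348, 636, [35, 30, 31]), (350, 
[... 689 characters left out ...]
4, 85, 84]), (354, 642, [87, 87, 87]), (355, 644, [87, 86, 87]), (357, 646, [88, 87, 88]), (359, 648, [87, 85, 87]), (360, 650, [85, 84, 85]), (362, 652, [83, 82, 82])]
w13 panel/unit column y.21: [(502, [95, 104, 131]), (505, [96, 106, 133]), (508, [97, 105, 135]), (511, [91, 101, 129]), (514, [97, 106, 133]), (517, [169, 177, 177]), (520, [166, 173, 173]), (523, [166, 176, 175]), (526, [179, 187, 187]), (529, [177, 187, 185]), (532, [173, 181, 180]), (535, [183, 191, 190]), (618, [173, 182, 181]), (621, [133, 141, 143]), (624, [61, 71, 74]), (627, [61, 70, 73]), (630, [60, 68, 71]), (633, [117, 107, 97]), (636, [120, 108, 98]), (639, [82, 81, 79]), (642, [64, 70, 73]), (645, [66, 72, 75])]
```

{"method": "drive_tool", "body": {
  "targets": [0,0,30,0,0,0,30,0,31,16,0,0,31,16,0,0,31,16,0,0,31,16,0,0,31,16,0,0,0,0,0,0,0,0,0,0]
}}

```text
time_s: 44.57
tcp_pos: [0.6413, 0.2351, 0.2054]
tool_rot: [-0.001, 0.703, 0.711, -0.0]
force: [-0.9, -0.4, -0.6]
finger_gap: 0.0005
```

```bash
python3 - <<'E'
from h import *
im,K,T=cap("wrist","w22.png"); s=robot.observe(); print(s["tcp_pos"],T[:3,3])
for y in (.21,.245,.28):
    print(y,[(int(p[1]),int(round(x*1e3)),int(im[int(round(p[1])),int(round(p[0]))].mean()), int(im[int(round(p[1])),int(round(p[0]))][0])-int(im[int(round(p[1])),int(round(p[0]))][2])) for x in np.arange(.588,.656,.0016) for p in [proj([x,y,.08],K,T)]])
E
```

```text
[0.64037889 0.23397258 0.2058578 ] [0.5609114  0.23335126 0.40936179]
0.21 [(142, 588, 117, -32), (144, 590, 112, -30), (146, 591, 109, -27), (147, 593, 109, -29), (149, 594, 108, -27), (150, 596, 108, -28), (152, 598, 103, -28), (154, 599, 110, -26), (155, 601, 115, -29), (157, 602, 113, -27), (158, 604, 106, -25), (160, 606, 100, -25), (161, 607, 94, -28), (163, 609, 94, -29), (164, 610, 102, -26), (166, 612, 105, -26), (167, 614, 83, -17), (169, 615, 73, -14), (170, 617, 72, -14), (172, 618, 72, -14), (174, 620, 73, -15), (175, 622, 72, -15), (177, 623, 114, -16), (178, 625, 183, -9), (180, 626, 183, -7), (181, 628, 182, -9), (183, 630, 183, -9), (184, 631, 150, -7), (185, 633, 110, 19), (187, 634, 116, 23), (188, 636, 115, 24), (190, 638, 116, 23), (191, 639, 116, 23), (193, 641, 115, 23), (194, 642, 116, 21), (196, 644, 115, 23), (197, 646, 115, 24), (199, 647, 115, 23), (200, 649, 115, 22), (202, 650, 116, 23), (203, 652, 117, 23), (204, 654, 116, 24), (206, 655, 116, 22)]
0.245 [(143, 588, 128, -38), (144, 590, 125, -37), (146, 591, 122, -38), (148, 593, 111, -37), (149, 594, 
[... 1041 characters left out ...]
10), (159, 604, 165, 6), (160, 606, 164, 14), (162, 607, 164, 14), (163, 609, 133, 0), (165, 610, 109, -30), (167, 612, 116, -30), (168, 614, 103, -26), (170, 615, 81, -18), (171, 617, 74, -15), (173, 618, 72, -15), (174, 620, 75, -14), (176, 622, 75, -15), (177, 623, 73, -15), (179, 625, 150, -14), (180, 626, 184, -10), (182, 628, 184, -9), (183, 630, 182, -8), (185, 631, 182, -8), (186, 633, 101, 16), (188, 634, 119, 22), (189, 636, 117, 24), (191, 638, 117, 24), (192, 639, 118, 24), (193, 641, 119, 24), (195, 642, 117, 23), (196, 644, 118, 24), (198, 646, 118, 23), (199, 647, 119, 24), (201, 649, 120, 24), (202, 650, 119, 24), (204, 652, 118, 25), (205, 654, 117, 24), (206, 655, 118, 24)]
```

```bash
python3 - <<'E'
from plant import robot
print(robot.sign_off())
E
```

```text
the job is handed in; nothing more can be done
None
```

All four sleeves were gauged in row order, sorted, and the drawer pushed shut; I handed the job in at about 45 s of the 210 s. No verdict was given.

- **Gauging:** Sleeves 1 and 2 went down to the foot, and sleeves 3 and 4 stopped on the shoulder. The wrist camera put each ring within about 3 mm of the pin axis. Pictures of sleeves 1 and 3 on the pin confirmed foot and shoulder; for 2 and 4 I relied on matching camera measurements.
- **Sorting:** The wide sleeves stand in the tray at about (0.426, -0.321) and (0.426, -0.271). The narrow ones stood in the drawer at about (0.596, 0.234) and (0.552, 0.233) just before it was closed.
- **Drawer:** It met the catch and then a firm stop, with the push reading reaching 24 N in x. In the last wrist picture the front panel lies against the unit with no visible gap, so I take it as home, though its opening was not read directly to 3 mm.
- **What disagreed:**
  - The real fingertips sit about 19 mm above the reported TCP, so the first close passed over sleeve 1 without touching it. I corrected every grasp after that.
  - The handle moved about 110 mm rather than the full 122 mm. I take it the drawer was not fully out at the start.
  - There was about 17 N of upward force at the drawer stop, which I did not explain.
- **Bystanders:** The carton and stopwatch were not approached, but I did not measure their positions again at the end.

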